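# Roll-test the coating bars and lay up the kit tray

## Task

Check the coating bars from the drying rack for straightness, one after another in order of use: red, yellow, green, then blue if there is one. Lay each across the high end of the sloping glass plate and let it go: a straight bar rolls smoothly down to the buffers, a bent one rocks and stays up. Lay every straight bar in its own colour-tagged groove of the kit tray and put every bent one in the red reject bin, leaving the glassware alone.

Things in the scene. Friction and masses are not known exactly. Their poses are not given: they have to be found in the camera images.
- red1: round steel coating bar, red end bands (first in order of use), 12 mm thick, 160 mm long, 140 g. Only one of red1, red2 is ever there; either may be straight or bent (bowed 7 mm over its length, hard to see; the number says nothing). Origin at its centre, x along the bar, y and z turn as it rolls
- red2: round steel coating bar, red end bands (first in order of use), 12 mm thick, 160 mm long, 140 g. Only one of red1, red2 is ever there; either may be straight or bent (bowed 7 mm over its length, hard to see; the number says nothing). Origin at its centre, x along the bar, y and z turn as it rolls
- groove_red (a point): where the centre of the red bar belongs in the kit tray: over the red tag, 20 mm above the bench, bar along the tray's x axis; axes as the tray's
- yellow1: round steel coating bar, yellow end bands (second in order of use), 12 mm thick, 160 mm long, 140 g. Only one of yellow1, yellow2 is ever there; either may be straight or bent (bowed 7 mm over its length, hard to see; the number says nothing). Origin at its centre, x along the bar, y and z turn as it rolls
- yellow2: round steel coating bar, yellow end bands (second in order of use), 12 mm thick, 160 mm long, 140 g. Only one of yellow1, yellow2 is ever there; either may be straight or bent (bowed 7 mm over its length, hard to see; the number says nothing). Origin at its centre, x along the bar, y and z turn as it rolls
- groove_yellow (a point): where the centre of the yellow bar belongs in the kit tray: over the yellow tag, 20 mm above the bench, bar along the tray's x axis; axes as the tray's
- green1: round steel coating bar, green end bands (third in order of use), 12 mm thick, 160 mm long, 140 g. Only one of green1, green2 is ever there; either may be straight or bent (bowed 7 mm over its length, hard to see; the number says nothing). Origin at its centre, x along the bar, y and z turn as it rolls
- green2: round steel coating bar, green end bands (third in order of use), 12 mm thick, 160 mm long, 140 g. Only one of green1, green2 is ever there; either may be straight or bent (bowed 7 mm over its length, hard to see; the number says nothing). Origin at its centre, x along the bar, y and z turn as it rolls
- groove_green (a point): where the centre of the green bar belongs in the kit tray: over the green tag, 20 mm above the bench, bar along the tray's x axis; axes as the tray's
- blue1: round steel coating bar, blue end bands (fourth in order of use), 12 mm thick, 160 mm long, 140 g. Only one of blue1, blue2 is ever there, or neither; either may be straight or bent (bowed 7 mm over its length, hard to see; the number says nothing). Origin at its centre, x along the bar, y and z turn as it rolls
- blue2: round steel coating bar, blue end bands (fourth in order of use), 12 mm thick, 160 mm long, 140 g. Only one of blue1, blue2 is ever there, or neither; either may be straight or bent (bowed 7 mm over its length, hard to see; the number says nothing). Origin at its centre, x along the bar, y and z turn as it rolls
- groove_blue (a point): where the centre of the blue bar belongs in the kit tray: over the blue tag, 20 mm above the bench, bar along the tray's x axis; axes as the tray's
- rack: white drying rack, 150 x 204 mm, fixed, origin under its middle. Four black rests 45 mm apart along its y, in any colour order; each holds at the start at most one bar, along the rack's x, centre 36 mm above the bench, in two notched strips 100 mm apart with tops up to 42 mm above the bench; between the strips is room for fingers
- plate_top (a point): middle of the top of the fixed glass rolling plate, 42 mm above the bench; glass 200 mm (x) by 260 mm (y), sloping down by 9 degrees towards +y (15.8 mm per 100 mm). Bars lie along x. Two black rubber buffers 12 mm high at each end stop them: inner faces 95 mm from the middle, 18 mm wide at x = +62 and -62 mm, the middle free for fingers. Site axes level
- plate: the same plate, origin on the bench under its middle, axes as plate_top. Let go at the high end (-y), a straight bar rolls to the low buffers in about 1 s; a bent one rocks and stays within 4 cm of where it was laid
- tray: loose steel kit tray, 205 (x) by 200 (y) mm, walls 18 mm high, 0.9 kg, origin under its middle. Four grooves along its x, 45 mm apart, tagged red, yellow, green, blue from +y to -y: notches 18 mm wide in two blue strips at x = +50 and -50 mm (14 mm thick, tops up to 38 mm above the bench), open between for fingers; a bar lies there with its underside 14 mm above the bench
- reject: loose red reject bin, 200 mm (x) by 95 mm (y), walls 35 mm high and 3 mm thick, 0.5 kg, open above, origin at the middle of its underside
- reject_floor (a point): middle of the reject bin's inner floor, 3 mm above the bench; axes as the bin's
- tube_rack: white rack of test tubes, 70 x 200 x 150 mm, bystander, origin under its middle
- flask: conical glass flask, 82 mm wide, 125 mm tall, bystander, origin under its middle
- beaker: glass beaker with a spatula in it, 70 mm wide, 85 mm tall, bystander, not always there, origin under its middle
Mind the look-alikes: they are no part of the job. Of the things that look like the reject, take the one that is nearest to the robot's base at the start.

How it is judged (in metres and radians):
On the way, in this order (a step that is already met when the one before it is completed fails the run):
1. red1, if there, has rolled freely on the glass (x of red1 in the frame of plate_top between -0.09 and 0.09 m and y of red1 in the frame of plate_top between -0.115 and 0.115 m and z of red1 in the frame of plate_top between -0.014 and 0.028 m and contact force between red1 and plate above 0.02 N and contact force between the fingers and red1 below 0.2 N and angular speed of red1 above 12 rad/s), for 0.25 s.
2. red2, if there, has been laid on the upper half of the glass and let go (x of red2 in the frame of plate_top between -0.09 and 0.09 m and y of red2 in the frame of plate_top between -0.115 and 0.02 m and z of red2 in the frame of plate_top between -0.014 and 0.028 m and contact force between red2 and plate above 0.02 N and contact force between the fingers and red2 below 0.2 N), for 0.5 s.
3. yellow1, if there, has been laid on the upper half of the glass and let go (x of yellow1 in the frame of plate_top between -0.09 and 0.09 m and y of yellow1 in the frame of plate_top between -0.115 and 0.02 m and z of yellow1 in the frame of plate_top between -0.014 and 0.028 m and contact force between yellow1 and plate above 0.02 N and contact force between the fingers and yellow1 below 0.2 N), for 0.5 s.
4. yellow2, if there, has rolled freely on the glass (x of yellow2 in the frame of plate_top between -0.09 and 0.09 m and y of yellow2 in the frame of plate_top between -0.115 and 0.115 m and z of yellow2 in the frame of plate_top between -0.014 and 0.028 m and contact force between yellow2 and plate above 0.02 N and contact force between the fingers and yellow2 below 0.2 N and angular speed of yellow2 above 12 rad/s), for 0.25 s.
5. green1, if there, has been laid on the upper half of the glass and let go (x of green1 in the frame of plate_top between -0.09 and 0.09 m and y of green1 in the frame of plate_top between -0.115 and 0.02 m and z of green1 in the frame of plate_top between -0.014 and 0.028 m and contact force between green1 and plate above 0.02 N and contact force between the fingers and green1 below 0.2 N), for 0.5 s.
6. green2, if there, has rolled freely on the glass (x of green2 in the frame of plate_top between -0.09 and 0.09 m and y of green2 in the frame of plate_top between -0.115 and 0.115 m and z of green2 in the frame of plate_top between -0.014 and 0.028 m and contact force between green2 and plate above 0.02 N and contact force between the fingers and green2 below 0.2 N and angular speed of green2 above 12 rad/s), for 0.25 s.
7. blue1, if there, has rolled freely on the glass (x of blue1 in the frame of plate_top between -0.09 and 0.09 m and y of blue1 in the frame of plate_top between -0.115 and 0.115 m and z of blue1 in the frame of plate_top between -0.014 and 0.028 m and contact force between blue1 and plate above 0.02 N and contact force between the fingers and blue1 below 0.2 N and angular speed of blue1 above 12 rad/s), for 0.25 s.
8. blue2, if there, has been laid on the upper half of the glass and let go (x of blue2 in the frame of plate_top between -0.09 and 0.09 m and y of blue2 in the frame of plate_top between -0.115 and 0.02 m and z of blue2 in the frame of plate_top between -0.014 and 0.028 m and contact force between blue2 and plate above 0.02 N and contact force between the fingers and blue2 below 0.2 N), for 0.5 s.
At the end, for the whole second after the job is handed in: Every straight bar lies at rest in the groove of its own colour in the kit tray (centre within 20 mm along, 7 mm across and 6 mm in height of the groove's point, within 0.1 rad of its line); every bent bar lies at rest inside the red reject bin; tray and bin stand flat (x of red1 in the frame of groove_red between -0.02 and 0.02 m and y of red1 in the frame of groove_red between -0.007 and 0.007 m and z of red1 in the frame of groove_red between -0.006 and 0.006 m and angle between the x axis of red1 and the x axis of groove_red, either way round below 0.1 rad and linear speed of each of red1, red2, yellow1, yellow2, green1, green2, blue1, blue2 below 0.02 m/s and x of red2 in the frame of reject_floor between -0.09 and 0.09 m and y of red2 in the frame of reject_floor between -0.044 and 0.044 m and z of red2 in the frame of reject_floor between 0 and 0.045 m and x of yellow1 in the frame of reject_floor between -0.09 and 0.09 m and y of yellow1 in the frame of reject_floor between -0.044 and 0.044 m and z of yellow1 in the frame of reject_floor between 0 and 0.045 m and x of yellow2 in the frame of groove_yellow between -0.02 and 0.02 m and y of yellow2 in the frame of groove_yellow between -0.007 and 0.007 m and z of yellow2 in the frame of groove_yellow between -0.006 and 0.006 m and angle between the x axis of yellow2 and the x axis of groove_yellow, either way round below 0.1 rad and x of green1 in the frame of reject_floor between -0.09 and 0.09 m and y of green1 in the frame of reject_floor between -0.044 and 0.044 m and z of green1 in the frame of reject_floor between 0 and 0.045 m and x of green2 in the frame of groove_green between -0.02 and 0.02 m and y of green2 in the frame of groove_green between -0.007 and 0.007 m and z of green2 in the frame of groove_green between -0.006 and 0.006 m and angle between the x axis of green2 and the x axis of groove_green, either way round below 0.1 rad and x of blue1 in the frame of groove_blue between -0.02 and 0.02 m and y of blue1 in the frame of groove_blue between -0.007 and 0.007 m and z of blue1 in the frame of groove_blue between -0.006 and 0.006 m and angle between the x axis of blue1 and the x axis of groove_blue, either way round below 0.1 rad and x of blue2 in the frame of reject_floor between -0.09 and 0.09 m and y of blue2 in the frame of reject_floor between -0.044 and 0.044 m and z of blue2 in the frame of reject_floor between 0 and 0.045 m and angle between each of tray, reject's own z axis and vertical below 0.06 rad); the robot touches nothing.
It fails at once if the test-tube rack is pushed aside by more than 3 cm or tipped (distance of tube_rack from where it was at the start of the episode above 0.03 m or angle between tube_rack's own z axis and vertical above 0.3 rad).
It fails at once if the flask is pushed aside by more than 3 cm or tipped (distance of flask from where it was at the start of the episode above 0.03 m or angle between flask's own z axis and vertical above 0.3 rad).
It fails at once if the beaker is pushed aside by more than 3 cm or tipped (distance of beaker from where it was at the start of the episode above 0.03 m or angle between beaker's own z axis and vertical above 0.3 rad).
Of red1, red2 only 1 to 1 are there at a start; the rules pass over those that are not, and their reading is None.
Of yellow1, yellow2 only 1 to 1 are there at a start; the rules pass over those that are not, and their reading is None.
Of green1, green2 only 1 to 1 are there at a start; the rules pass over those that are not, and their reading is None.
Of blue1, blue2, beaker only 1 to 1 are there at a start; the rules pass over those that are not, and their reading is None.
At some moment in a run one of tray, reject may be knocked a few centimetres aside while the robot is not near it.
It also fails if it takes over 210 s, if anything falls off the work surface, if the arm or the gripper's body presses on something with over 40 N, if the wrist force passes 120 N, or if a joint passes its speed limit or range.

## Robot

A 6-joint arm with a two-finger parallel gripper is mounted at the origin on the work surface. World frame = base frame: x ahead of the robot, y to its left, z up, the work surface at z = 0. Lengths are in m, angles in degrees, forces in N, time in s.
With the tool pointing down it reaches from about 0.375 to 0.9 m from the base axis. Payload 3.1 kg.
Tool frame: the origin (TCP) lies on the centre line of the jaws, within the pads' length; the fingertips stand 14 mm ahead of it and the grasp point (between the pads) lies 5 mm behind it (bot.tips_ahead is the distance from the TCP to the fingertips, in m); z points along the fingers, y is the line along which they close (so a half turn about z gives the same grasp; the last joint's range is limited). The gripper opens to 87 mm and grips with 3 to 60 N. Pads are 19 mm wide; open, the fingers measure 117 mm over their backs; the gripper's body (75 mm by 190 mm) begins 51 mm behind the grasp point.
Start: joints at [-87.577, 30.224, 82.088, -0, 67.689, -10.227], TCP at [0.137, -0.61, 0.237] pointing down, gripper open.
Joint ranges: [-176.69, 176.69], [-43.24, 126.21], [12.49, 139.97], [-82, 262], [0, 151.66], [-163.58, 163.58]. Speed limits (degrees/s): [159.86, 159.86, 180, 180, 180, 180].

## Interface

Orientations are given as a 3x3 rotation matrix whose columns are the frame's x, y, z axes.
In Python, from rig import bot gives the robot as it stands.
- The arm moves only by the tool play_rows, never from a script. Its argument "moves" is a list that holds one entry, the list of rows, each a list of 6 numbers: the shift along the tool's x, y, z in mm, then the turn, a rotation vector about the tool's x, y, z in rad. A call has 1 to 5 rows; each row shifts and turns the commanded pose from where the row before left it, along the tool's axes as they then stand; what a row does not reach is not made up. A row lasts 1/10 s, in which the tool goes at most 50 mm and 8.59 degrees, less where a joint would pass 70% of its speed; a pose out of reach is approached as far as the arm can. A call with a gripper value outside its range is refused whole. "fingers" is the opening, from -1 (shut) to 1 (fully open), set as the call begins (left out, the last holds). The fingers move at their own pace and stop on an object; the grip force is fixed at half the most. Time passes only in rows, so rows that do not move let the fingers close. It gives the time, the measured TCP pose, the force, the opening and the grip force at its end, in the units of the state.
- bot.read_state(): the state, without advancing time (a new reading comes with each control period).
- bot.capture(name): name is "side" or "top"; returns a dict with "image" (400x640x3 uint8, blue, green, red), "fx", "fy", "cx", "cy" (pixels), "R" (3x3) and "t" (3): a world point X has camera coordinates R X + t. Camera axes: x right, y down, z forward; pixel columns grow to the right and rows downward; lengths in m; the calibration is good to about 2 mm. A picture is of the moment at which its call begins. There is no depth.
- bot.hand_in(): hands the job in; it is judged then, once.
Trained networks look in a picture, given as the dict that the camera call returned (one of the last four; its "shot" number tells which), for a name from the list of things; names that differ only in an ending like _2 or _b are one class to them, and where a whole thing is asked for, a point or a joint stands for the part that bears it (a point fixed in the world has none). Each returns a list of dicts, best first, with "confidence" (0 to 1); they miss things now and then, are a little off and sometimes report something else, mostly with a low value. They report only what shows in the picture. A call takes as long as a camera call. They do not tell look-alikes from the thing itself.
- bot.search_frame(picture, query): "centre" ([column, row] in pixels, amid what is visible of it).
- bot.silhouettes(picture, query): "pixels" (400x640 bool, what is visible of it) and "centre" ([column, row] in pixels, amid what is visible of it).
- bot.pinpoint(picture, query): "centre" ([column, row] in pixels: a listed point, or the origin of a listed thing).
The state is a dict: "time_s": time; "joint_positions": joint angles; "qvel": joint speeds; "tau": joint torques, N m; "position": TCP position; "tcp_rot": TCP orientation; "force": force on the tool from outside, world axes, zero at the start; "moment": the same for the moment, N m; "opening": opening from 0.0 (shut) to 1.0 (fully open); "grasp_force": force on a finger pad.
Only numpy, scipy, OpenCV 4.12 (cv2) and the standard library are available. Lean on these libraries where they do the work, as an engineer would, in place of code of your own. Each camera call takes 0.05 s, during which the arm holds its last target. There are 200 camera calls.

## Working session

There is one attempt and no reset: what is moved stays moved. The work goes in short steps, Python scripts to look and compute and a tool call to move; the robot and the scene stay as the last step left them, time stands still between calls to the robot, and variables do not carry over. Pictures are saved under pics/ and viewed, at most 14 in all, crops included, and the job is handed in when it is done.

Besides the shell and the picture viewer there is one more tool, called after "Emit:" as name([rows], argument=value, ...), one row to a line, values as JSON. play_rows: Moves the arm, as the interface text tells. Its arguments: {"type":"object","properties":{"moves":{"type":"array","items":{"type":"array","items":{"type":"array","items":{"type":"number"}}}},"fingers":{"type":"number"}},"required":["moves"]}

```bash
mkdir -p pics; ls; cat > h.py <<'E'
from rig import bot
import numpy as np, cv2
def proj(p,X):
    c=p["R"]@np.array(X,float)+np.array(p["t"]); return np.array([p["fx"]*c[0]/c[2]+p["cx"],p["fy"]*c[1]/c[2]+p["cy"]])
def ray(p,uv):
    R=np.array(p["R"]);o=-R.T@np.array(p["t"]);d=R.T@np.array([(uv[0]-p["cx"])/p["fx"],(uv[1]-p["cy"])/p["fy"],1]);return o,d/np.linalg.norm(d)
def atz(p,uv,z):
    o,d=ray(p,uv);return o+d*(z-o[2])/d[2]
def tri(p1,a,p2,b):
    o1,d1=ray(p1,a);o2,d2=ray(p2,b)
    s=np.linalg.lstsq(np.c_[d1,-d2],o2-o1,rcond=None)[0]
    A=o1+s[0]*d1;B=o2+s[1]*d2;return (A+B)/2,np.linalg.norm(A-B)
E
python3 - <<'E'
from h import *
np.set_printoptions(precision=3,suppress=True)
s=bot.capture("side");t=bot.capture("top")
cv2.imwrite("pics/side.png",s["image"]);cv2.imwrite("pics/top.png",t["image"])
for n,p in(("side",s),("top",t)): print(n,p["fx"],-np.array(p["R"]).T@p["t"],np.array(p["R"]).tolist())
for q in "red1 yellow1 green1 blue1 rack plate plate_top tray reject reject_floor groove_red groove_yellow groove_green groove_blue tube_rack flask beaker".split():
    a=bot.pinpoint(s,q);b=bot.pinpoint(t,q)
    f=lambda l:[(np.round(x["centre"],1).tolist(),round(x["confidence"],2)) for x in l[:3]]
    print(q,"S",f(a),"T",f(b), *( [tri(s,a[0]["centre"],t,b[0]["centre"])] if a and b else []))
E
```

```text
pics
side 453.92198042252363 [-0.461  1.127  1.119] [[-0.7445271827836921, -0.6674325382646971, -0.014597292958714383], [-0.3611724949767993, 0.42108798472255443, -0.8320092174937317], [0.5614567685658554, -0.6141813380328661, -0.5545697260433046]]
top 395.8347258877321 [ 0.371 -0.049  1.319] [[-0.015918428577039973, -0.9998598826174916, 0.005178683594619624], [-0.9838944229918837, 0.014741579370501244, -0.17814165779831298], [0.1780403550802618, -0.007931013163443721, -0.9839912250589917]]
red1 S [([283.8, 251.6], 0.55)] T [([212.1, 226.7], 0.59)] (array([0.516, 0.27 , 0.037]), np.float64(0.005010732211741699))
yellow1 S [([294.1, 244.9], 0.64)] T [([228.6, 223.5], 0.64)] (array([0.523, 0.215, 0.032]), np.float64(0.013271325748083476))
green1 S [([387.6, 185.8], 0.6), ([262.4, 265.5], 0.53)] T [([185.3, 232.2], 0.43)] (array([0.326, 0.167, 0.408]), np.float64(0.3032050778428241))
blue1 S [] T []
rack S [([281.8, 261.0], 0.93)] T [([206.6, 231.3], 0.57)] (array([0.504, 0.293, 0.013]), np.float64(0.004521582261007375))
plate S [([322.7, 226.7], 0.74)] T [([290.9, 222.4], 0.77), ([361.
[... 1160 characters left out ...]
3], 0.65), ([266.1, 267.6], 0.29)] T [([377.9, 219.4], 0.83)] (array([ 0.548, -0.267,  0.005]), np.float64(0.02458685252520887))
groove_blue S [([372.0, 191.8], 0.72)] T [([389.2, 214.8], 0.72)] (array([ 0.549, -0.317,  0.   ]), np.float64(0.010716183425199047))
tube_rack S [([234.0, 297.4], 0.59)] T [([145.3, 229.9], 0.69), ([366.4, 221.2], 0.45)] (array([ 0.517,  0.509, -0.016]), np.float64(0.0007145038038239338))
flask S [([282.6, 205.1], 0.65)] T [([299.4, 149.8], 0.69)] (array([ 0.801, -0.008, -0.028]), np.float64(0.015562217034927864))
beaker S [([323.8, 186.3], 0.64), ([357.9, 199.9], 0.32)] T [([353.6, 166.8], 0.67)] (array([ 0.722, -0.195,  0.016]), np.float64(0.009722990041520232))
```

```bash
python3 - <<'E'
import cv2
t=cv2.imread("pics/top.png")[130:300,110:510];cv2.imwrite("pics/topc.png",cv2.resize(t,None,fx=2,fy=2,interpolation=cv2.INTER_CUBIC))
t=cv2.imread("pics/side.png")[150:320,200:470];cv2.imwrite("pics/sidec.png",cv2.resize(t,(800,504),interpolation=cv2.INTER_CUBIC))
E
```

```text
(no output)
```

View pics/topc.png

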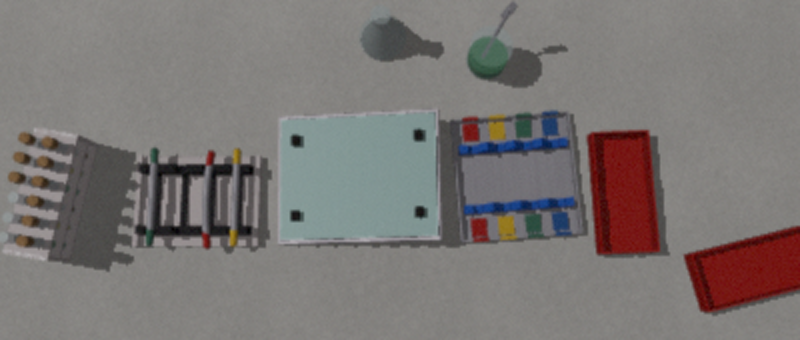

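View pics/sidec.png

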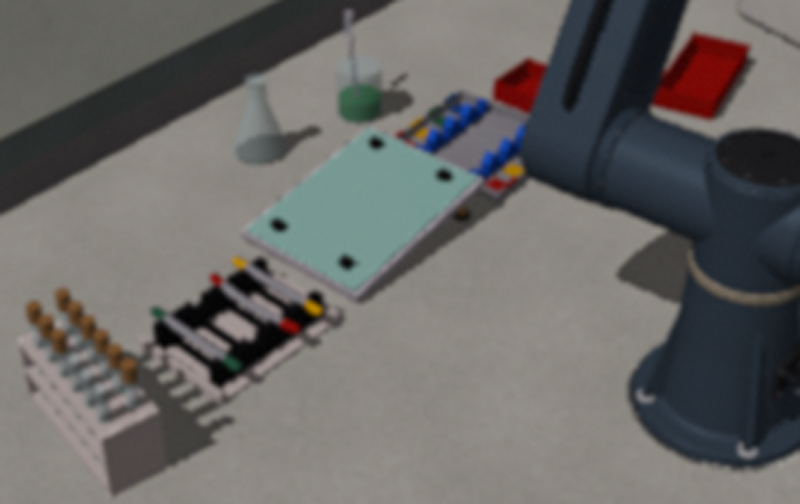

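```bash
python3 - <<'E'
from h import *
np.set_printoptions(precision=4,suppress=True)
s=bot.capture("side");t=bot.capture("top")
def blobs(im,lo,hi,amin=6):
    h=cv2.cvtColor(im,cv2.COLOR_BGR2HSV);m=cv2.inRange(h,lo,hi)
    n,l,st,c=cv2.connectedComponentsWithStats(m,connectivity=8)
    return [(np.round(c[i],1).tolist(),int(st[i,4])) for i in range(1,n) if st[i,4]>=amin]
R={"red":((0,110,60),(8,255,255)),"yellow":((18,110,80),(32,255,255)),"green":((50,90,30),(85,255,255)),"blue":((100,140,60),(125,255,255))}
for n,p in(("side",s),("top",t)):
    for k,(lo,hi) in R.items():
        print(n,k,[(c,a,np.round(atz(p,c,.036)[:2],3).tolist()) for c,a in blobs(p["image"],lo,hi)])
def rect(p,q,z):
    for m in bot.silhouettes(p,q)[:2]:
        ys,xs=np.nonzero(m["pixels"])
        P=np.array([atz(p,(x,y),z)[:2] for x,y in zip(xs,ys)],np.float32)
        r=cv2.minAreaRect(P);print(q,round(m["confidence"],2),"cent",P.mean(0),"rect",np.array(r[0]),np.array(r[1]),round(r[2],1),len(xs))
for q,z in(("red1",.036),("yellow1",.036),("green1",.036),("blue1",.036),("plate",.042),("tray",.018),("reject",.035),("rack",.036),("tube_rack",.15),("beaker",.04)): rect(t,q,z)
E
```

```text
side red [([436.5, 175.4], 568, [0.369, -0.583]), ([374.8, 178.4], 180, [0.572, -0.375]), ([607.7, 220.5], 1616, [-0.325, -0.711]), ([367.7, 211.7], 14, [0.435, -0.138]), ([272.3, 243.9], 11, [0.58, 0.265]), ([297.8, 259.9], 25, [0.443, 0.268])]
side yellow [([341.0, 193.2], 20, [0.609, -0.175]), ([373.2, 206.8], 21, [0.439, -0.182]), ([280.2, 238.4], 14, [0.581, 0.223]), ([305.2, 253.4], 27, [0.448, 0.224])]
side green [([615.1, 125.3], 1891, [-0.107, -1.716]), ([635.2, 95.1], 153, [-0.08, -2.303]), ([635.9, 121.4], 141, [-0.181, -1.848]), ([321.2, 184.5], 105, [0.724, -0.173]), ([253.0, 255.2], 6, [0.585, 0.356]), ([278.1, 272.3], 24, [0.449, 0.359])]
side blue [([353.2, 191.6], 135, [0.577, -0.221]), ([368.9, 201.6], 97, [0.476, -0.202])]
top red [([344.3, 189.1], 9, [0.637, -0.162]), ([344.7, 195.7], 57, [0.614, -0.163]), ([421.4, 226.0], 1747, [0.51, -0.41]), ([214.6, 208.7], 20, [0.577, 0.265]), ([349.5, 244.9], 70, [0.453, -0.173]), ([487.4, 264.1], 1811, [0.384, -0.614]), ([212.7, 249.5], 23, [0.445, 0.267])]
top yellow [([358.1, 188.4], 15, [0.638, -0.208]), ([358.1, 195.1],
[... 795 characters left out ...]
7 0.3573] rect [0.5162 0.3574] [0.0128 0.1433] 88.5 158
blue1 0.6 cent [0.542  0.0205] rect [0.5444 0.0217] [0.2153 0.2663] 0.2 5256
plate 0.72 cent [0.542  0.0205] rect [0.5448 0.0211] [0.2164 0.2667] 0.8 5297
tray 0.94 cent [ 0.5413 -0.2372] rect [ 0.5437 -0.237 ] [0.2082 0.201 ] 3.2 3724
reject 0.79 cent [ 0.3842 -0.6129] rect [ 0.3857 -0.613 ] [0.1046 0.2185] 15.0 2099
rack 0.83 cent [0.504  0.2775] rect [0.5085 0.282 ] [0.2061 0.1431] 89.1 1526
tube_rack 0.84 cent [0.5074 0.474 ] rect [0.5094 0.4789] [0.1205 0.1895] 79.5 2304
beaker 0.86 cent [ 0.7582 -0.202 ] rect [ 0.773 -0.202] [0.0767 0.1421] 82.5 589
beaker 0.48 cent [ 0.5386 -0.2334] rect [ 0.5398 -0.2345] [0.2092 0.2046] 3.8 3878
```

```bash
cat >> h.py <<'E'
from scipy.spatial.transform import Rotation as Ro
def Rt(yaw=0,tilt=0,base=None):
    """tool rot: z down, y along world y (yaw deg about z); tilt deg: top of the tool leans to +y"""
    B=np.array([[-1,0,0],[0,1,0],[0,0,-1]],float) if base is None else base
    return Ro.from_euler('z',yaw,degrees=True).as_matrix()@Ro.from_euler('x',-tilt,degrees=True).as_matrix()@B
def plan(p,R,targ,Rt_):
    d=R.T@(np.array(targ)-p)*1000; w=Ro.from_matrix(R.T@Rt_).as_rotvec(); return np.round(d,1),np.round(w,4)
E
python3 - <<'E'
from h import *
np.set_printoptions(precision=4,suppress=True)
s=bot.read_state();p=np.array(s["position"]);R=np.array(s["tcp_rot"]);print(p,R,s["opening"])
t=bot.capture("top")
for uv,z in(((258.5,200.5),.039),((320,197.5),.069),((258,238),.039),((320,236),.069)): print(atz(t,uv,z))
for uv in((295+110/1,0),):pass
import cv2
# tray tags at floor, tube rack via side
for c in((344.7,195.7),(349.5,244.9),(358.1,195.1),(362.8,243.4)): print(c,atz(t,c,.003)[:2])
B1=Rt();B2=Rt(180)
for B in(B1,B2): print(plan(p,R,[.45,-.4,.237],B))
E
```

```text
[ 0.1369 -0.6098  0.2365] [[ 0.9757  0.219  -0.    ]
 [ 0.219  -0.9757  0.    ]
 [-0.     -0.     -1.    ]] 1.000657968512763
[0.602  0.1212 0.039 ]
[ 0.6035 -0.0801  0.069 ]
[0.4791 0.1218 0.039 ]
[ 0.4799 -0.0777  0.069 ]
(344.7, 195.7) [ 0.6207 -0.1654]
(349.5, 244.9) [ 0.4546 -0.1764]
(358.1, 195.1) [ 0.6221 -0.2109]
(362.8, 243.4) [ 0.4589 -0.2206]
(array([ 351.5, -136.1,   -0.5]), array([-0.    , -0.0001, -2.9208]))
(array([ 351.5, -136.1,   -0.5]), array([-0.    ,  0.    ,  0.2208]))
```

Emit:
play_rows([
  [[0,0,0,0,0,0.11],[0,0,0,0,0,0.1108],[39,-26,0,0,0,0],[39,-26,0,0,0,0],[39,-26,0,0,0,0]],
], fingers=-0.26)

```text
time_s: 2.95
position: [0.2547, -0.5311, 0.2365]
tcp_rot: [[1.0, -0.002, 0.0], [-0.002, -1.0, -0.0], [0.0, 0.0, -1.0]]
force: [0.1, -0.4, 0.2]
opening: 0.63
grasp_force: 0.0
```

Emit:
play_rows([
  [[39,-26,0,0,0,0],[39,-26,0,0,0,0],[39,-26,0,0,0,0],[39,-26,0,0,0,0],[39,-26,0,0,0,0]],
])

```text
time_s: 3.45
position: [0.4504, -0.4006, 0.2367]
tcp_rot: [[1.0, -0.0, 0.0], [-0.0, -1.0, -0.0], [0.0, 0.0, -1.0]]
force: [-0.5, -0.9, -0.3]
opening: 0.374
grasp_force: 0.0
```

Emit:
play_rows([
  [[5,-47,0,0,0,0],[5,-47,0,0,0,0],[5,-47,0,0,0,0],[5,-47,0,0,0,0],[5,-47,0,0,0,0]],
])

```text
time_s: 3.95
position: [0.474, -0.165, 0.2367]
tcp_rot: [[1.0, -0.0, 0.001], [-0.0, -1.0, -0.0], [0.001, 0.0, -1.0]]
force: [-0.2, 0.3, -0.7]
opening: 0.365
grasp_force: 0.0
```

Emit:
play_rows([
  [[5,-47,0,0,0,0],[5,-47,0,0,0,0],[5,-47,0,0,0,0],[5,-47,0,0,0,0],[5,-47,0,0,0,0]],
])

```text
time_s: 4.45
position: [0.499, 0.0701, 0.2369]
tcp_rot: [[1.0, -0.0, 0.001], [-0.0, -1.0, -0.0], [0.001, 0.0, -1.0]]
force: [0.4, -0.5, 0.4]
opening: 0.37
grasp_force: 0.0
```

Emit:
play_rows([
  [[5,-47,0,0,0,0],[5,-47,0,0,0,0],[2,-47,0,0,0,0],[0,-47,40,0,0,0],[0,0,47,0,0,0]],
])

```text
time_s: 4.95
position: [0.5138, 0.2529, 0.1593]
tcp_rot: [[1.0, 0.005, 0.011], [0.005, -1.0, 0.004], [0.011, -0.004, -1.0]]
force: [0.3, -1.0, -0.4]
opening: 0.37
grasp_force: 0.0
```

```bash
python3 - <<'E'
from h import *
s=bot.read_state();p=np.array(s["position"]);R=np.array(s["tcp_rot"]);print(s["time_s"],p,R.round(4).tolist(),s["opening"]*87)
B2=Rt(180); print(plan(p,R,[.5115,.267,.045],Rt(-1,0,B2)))
q=bot.capture("side");im=q["image"]
a,b=proj(q,p),proj(q,p+[0,0,-.014]);print(a,b)
c=im[180:330,190:390].copy();cv2.imwrite("pics/s2.png",cv2.resize(c,(800,600),interpolation=cv2.INTER_CUBIC))
E
```

```text
4.95 [0.51377426 0.25287237 0.1592798 ] [[0.9999, 0.0054, 0.0106], [0.0054, -1.0, 0.0044], [0.0106, -0.0043, -0.9999]] 32.164033174363965
(array([ -3.4, -13.6, 114.3]), array([-0.0044, -0.0106,  0.0229]))
[284.93423937 222.89004275] [285.16394609 226.04021195]
```

View pics/s2.png

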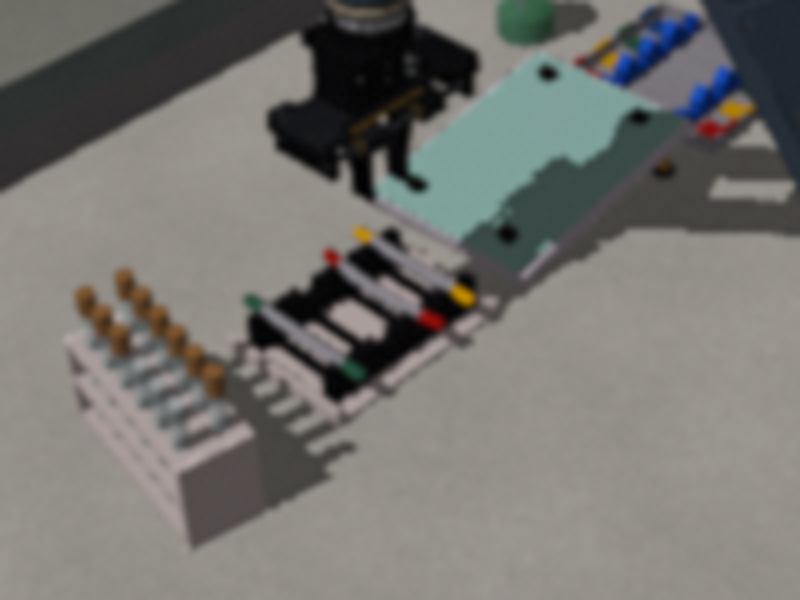

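Emit:
play_rows([
  [[0,-11,0,0,0,0.017],[0,0,40,0,0,0],[0,0,30,0,0,0],[0,0,0,0,0,0],[0,0,0,0,0,0]],
])

```text
time_s: 5.5
position: [0.5112, 0.2578, 0.0877]
tcp_rot: [[1.0, -0.018, -0.001], [-0.018, -1.0, -0.0], [-0.001, 0.0, -1.0]]
force: [-0.9, -0.7, -0.8]
opening: 0.371
grasp_force: 0.0
```

```bash
python3 - <<'E'
from h import *
s=bot.read_state();p=np.array(s["position"]);R=np.array(s["tcp_rot"]);print(s["time_s"],p,R.round(4).tolist())
B2=Rt(180); print(plan(p,R,[.5115,.267,.045],Rt(-1,0,B2)))
q=bot.capture("side");im=q["image"]
c=im[200:300,230:350].copy();cv2.imwrite("pics/s3.png",cv2.resize(c,(720,600),interpolation=cv2.INTER_CUBIC))
E
```

```text
5.5 [0.51116199 0.25783157 0.08770988] [[0.9998, -0.0177, -0.0006], [-0.0177, -0.9998, -0.0002], [-0.0006, 0.0002, -1.0]]
(array([ 0.2, -9.2, 42.7]), array([ 0.0002,  0.0006, -0.0002]))
```

View pics/s3.png

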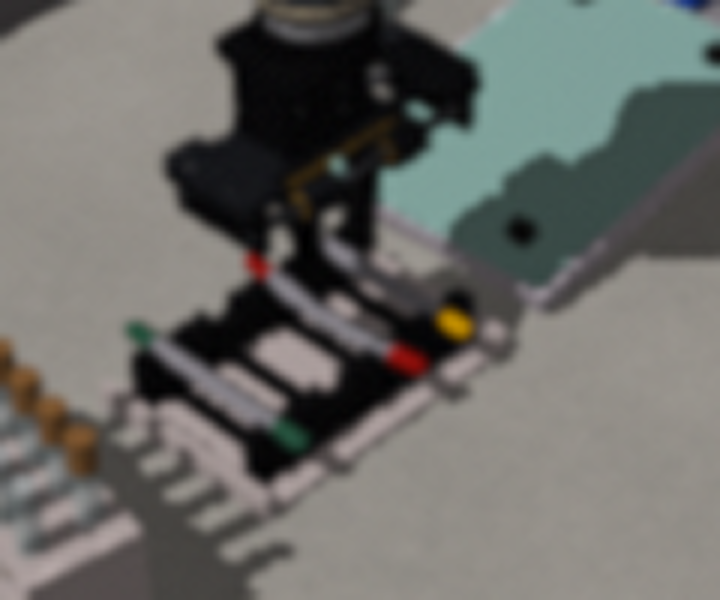

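Emit:
play_rows([
  [[0,-9.2,0,0,0,0],[0,0,22,0,0,0],[0,0,20.7,0,0,0],[0,0,0,0,0,0],[0,0,0,0,0,0]],
])

```text
time_s: 6.05
position: [0.5117, 0.268, 0.0456]
tcp_rot: [[1.0, -0.017, 0.002], [-0.017, -1.0, 0.001], [0.002, -0.001, -1.0]]
force: [0.4, -0.2, -0.4]
opening: 0.369
grasp_force: 0.0
```

Emit:
play_rows([
  [[0,0,0,0,0,0],[0,0,0,0,0,0],[0,0,0,0,0,0],[0,0,0,0,0,0]],
], fingers=-1)

```text
time_s: 6.45
position: [0.5116, 0.2678, 0.0452]
tcp_rot: [[1.0, -0.017, 0.002], [-0.017, -1.0, 0.001], [0.001, -0.001, -1.0]]
force: [-0.6, 1.0, 3.0]
opening: 0.125
grasp_force: 30.0
```

Emit:
play_rows([
  [[0,0,-20,0,0,0],[0,0,-50,0,0,0],[0,0,0,0,0,0],[0,0,0,0,0,0]],
])

```text
time_s: 6.85
position: [0.5117, 0.2676, 0.1156]
tcp_rot: [[1.0, -0.017, 0.002], [-0.017, -1.0, 0.001], [0.002, -0.001, -1.0]]
force: [0.0, -0.7, -1.9]
opening: 0.127
grasp_force: 30.0
```

```bash
python3 - <<'E'
from h import *
s=bot.read_state();p=np.array(s["position"]);R=np.array(s["tcp_rot"]);print(s["time_s"],p,s["opening"]*87)
B2=Rt(180); print(plan(p,R,[.541,-.054,.14],Rt(0,9,B2)))
q=bot.capture("side");im=q["image"]
c=im[150:310,230:430].copy();cv2.imwrite("pics/s4.png",cv2.resize(c,(750,600),interpolation=cv2.INTER_CUBIC))
E
```

```text
6.85 [0.51166603 0.26762308 0.11557236] 11.050759074504754
(array([ 34.9, 321.1, -24.6]), array([-0.1578, -0.0011, -0.0171]))
```

View pics/s4.png

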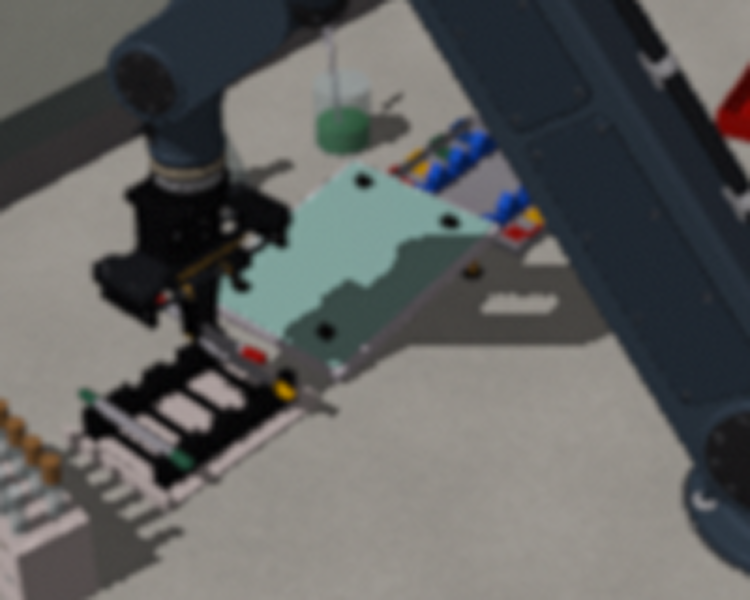

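Emit:
play_rows([
  [[4,45.5,-5,0,0,-0.017],[4,45.5,-5,0,0,0],[4,45.5,-5,0,0,0],[4,45.5,-5,0,0,0],[4,45.5,-5,0,0,0]],
])

```text
time_s: 7.4
position: [0.5287, 0.0384, 0.1378]
tcp_rot: [[1.0, 0.0, -0.004], [0.0, -1.0, 0.001], [-0.004, -0.001, -1.0]]
force: [0.8, -0.5, -1.3]
opening: 0.131
grasp_force: 30.0
```

Emit:
play_rows([
  [[4,45.5,-5,0,0,0],[4,45.5,-5,0,0,0],[0,0,0,-0.08,0,0],[0,0,0,-0.077,0,0],[0,0,0,0,0,0]],
])

```text
time_s: 7.9
position: [0.5363, -0.0502, 0.1474]
tcp_rot: [[1.0, 0.002, -0.005], [0.001, -0.988, -0.155], [-0.005, 0.155, -0.988]]
force: [-0.4, 0.6, -1.8]
opening: 0.127
grasp_force: 30.0
```

```bash
python3 - <<'E'
from h import *
s=bot.read_state();p=np.array(s["position"]);R=np.array(s["tcp_rot"]);print(s["time_s"],p,s["opening"]*87)
B2=Rt(180); print(plan(p,R,[.541,-.0516,.069],Rt(0,9,B2)),plan(p,R,[.541,-.0496,.082],Rt(0,9,B2)))
E
```

```text
7.9 [ 0.53626635 -0.05019005  0.14735525] 11.066670198318118
(array([  5.2, -10.7,  77.6]), array([-0.0014,  0.0052,  0.0017])) (array([  5.1, -10.7,  64.4]), array([-0.0014,  0.0052,  0.0017]))
```

Emit:
play_rows([
  [[5,-10.7,30,0,0.005,0],[0,0,38,0,0,0],[0,0,6,0,0,0],[0,0,0,0,0,0]],
])

```text
time_s: 8.3
position: [0.5419, -0.0518, 0.0729]
tcp_rot: [[1.0, 0.001, -0.0], [0.001, -0.988, -0.155], [-0.0, 0.155, -0.988]]
force: [-0.1, 0.2, -0.7]
opening: 0.132
grasp_force: 30.0
```

Emit:
play_rows([
  [[0,0,1.5,0,0,0],[0,0,0,0,0,0]],
])

```text
time_s: 8.5
position: [0.5445, -0.0524, 0.0745]
tcp_rot: [[1.0, -0.0, 0.007], [0.001, -0.988, -0.157], [0.007, 0.157, -0.988]]
force: [0.7, -1.6, -0.8]
opening: 0.13
grasp_force: 30.0
```

```bash
python3 - <<'E'
from h import *
s=bot.read_state();p=np.array(s["position"]);R=np.array(s["tcp_rot"]);print(s["time_s"],p,s["force"])
B2=Rt(180); print(plan(p,R,[.541,-.0516,.069],Rt(0,9,B2)))
E
```

```text
8.5 [ 0.54445259 -0.05243496  0.07446779] [ 0.6739403  -1.6172793  -0.82869621]
(array([-3.5, -1.7,  5.2]), array([ 0.0002, -0.0075, -0.0003]))
```

Emit:
play_rows([
  [[0,0,0,0,0,0],[0,0,0,0,0,0]],
])

```text
time_s: 8.7
position: [0.5441, -0.0524, 0.0742]
tcp_rot: [[1.0, -0.0, 0.007], [0.001, -0.988, -0.157], [0.007, 0.157, -0.988]]
force: [-0.9, -0.2, -1.9]
opening: 0.124
grasp_force: 30.0
```

Emit:
play_rows([
  [[0,0,2,0,0,0],[0,0,0,0,0,0]],
])

```text
time_s: 8.9
position: [0.5435, -0.0526, 0.0713]
tcp_rot: [[1.0, 0.0, 0.005], [0.001, -0.988, -0.156], [0.005, 0.156, -0.988]]
force: [-0.3, -0.5, -1.7]
opening: 0.128
grasp_force: 30.0
```

```bash
python3 - <<'E'
from h import *
s=bot.read_state();p=np.array(s["position"]);R=np.array(s["tcp_rot"]);print(s["time_s"],p,s["force"])
B2=Rt(180); print(plan(p,R,[.541,-.0516,.069],Rt(0,9,B2)))
E
```

```text
8.9 [ 0.54346029 -0.05262149  0.07133983] [-0.27122546 -0.50456922 -1.71164078]
(array([-2.5, -1.4,  2.1]), array([-0.0001, -0.0051,  0.    ]))
```

Emit:
play_rows([
  [[-1,0,1.5,0,-0.005,0],[0,0,0,0,0,0]],
])

```text
time_s: 9.1
position: [0.5427, -0.0529, 0.0699]
tcp_rot: [[1.0, -0.0, 0.0], [-0.0, -0.988, -0.156], [0.0, 0.156, -0.988]]
force: [0.4, 1.1, 0.7]
opening: 0.125
grasp_force: 30.0
```

Emit:
play_rows([
  [[0,0,1,0,0,0],[0,0,0,0,0,0]],
])

```text
time_s: 9.3
position: [0.5427, -0.0529, 0.0698]
tcp_rot: [[1.0, -0.0, 0.001], [0.0, -0.988, -0.157], [0.001, 0.157, -0.988]]
force: [-1.9, 0.7, 8.1]
opening: 0.125
grasp_force: 30.0
```

Emit:
play_rows([
  [[0,0,0,0,0,0],[0,0,-25,0,0,0],[0,0,-45,0,0,0],[0,0,-45,0,0,0],[0,0,0,0,0,0]],
], fingers=0.2)

```text
time_s: 9.8
position: [0.5467, -0.0351, 0.1881]
tcp_rot: [[1.0, -0.001, 0.013], [0.001, -0.987, -0.159], [0.013, 0.159, -0.987]]
force: [1.6, -0.1, -0.2]
opening: 0.497
grasp_force: 0.0
```

Emit:
play_rows([
  [[0,-20,-40,0.08,0,0],[0,-40,-20,0.077,0,0],[0,-40,0,0,0,0],[0,0,0,0,0,0],[0,0,0,0,0,0]],
], fingers=-0.26)

```text
time_s: 10.3
position: [0.5419, 0.0728, 0.2348]
tcp_rot: [[1.0, 0.002, -0.001], [0.002, -1.0, -0.001], [-0.001, 0.001, -1.0]]
force: [0.3, 0.3, -0.4]
opening: 0.372
grasp_force: 0.0
```

```bash
cat > look.py <<'E'
from h import *
import sys
s=bot.capture("side");t=bot.capture("top")
W={"red":((0,110,60),(8,255,255)),"yellow":((18,110,80),(32,255,255)),"green":((50,90,30),(85,255,255))}
def bl(im,lo,hi):
    m=cv2.inRange(cv2.cvtColor(im,cv2.COLOR_BGR2HSV),lo,hi);n,l,st,c=cv2.connectedComponentsWithStats(m)
    return [(c[i],int(st[i,4])) for i in range(1,n) if 5<=st[i,4]<110]
zz=float(sys.argv[2]) if len(sys.argv)>2 else .036
for k in sys.argv[1].split(","):
    for n,p in(("S",s),("T",t)):
        print(k,n,[(np.round(c,1).tolist(),a,np.round(atz(p,c,zz)[:2],3).tolist()) for c,a in bl(p["image"],*W[k])])
st=bot.read_state();print(st["time_s"],np.round(st["position"],4),np.round(st["tcp_rot"],3).tolist())
np.save("s.npy",s["image"]);np.save("t.npy",t["image"])
E
python3 look.py red; python3 - <<'E'
import numpy as np,cv2
a=np.load("s.npy")[150:290,230:430];b=np.load("t.npy")[150:290,180:450]
cv2.imwrite("pics/s5.png",np.vstack([cv2.resize(a,(430,300),interpolation=2),cv2.resize(b,(430,223),interpolation=2)]))
E
```

```text
red S [([323.4, 199.6], 8, [0.634, -0.087]), ([621.8, 201.9], 10, [-0.332, -0.892]), ([349.0, 211.7], 12, [0.493, -0.088])]
red T [([344.7, 189.3], 10, [0.636, -0.163]), ([344.9, 195.5], 57, [0.615, -0.163]), ([313.4, 196.6], 20, [0.613, -0.059]), ([314.6, 238.0], 23, [0.477, -0.061]), ([349.4, 243.2], 46, [0.458, -0.173]), ([350.0, 249.5], 13, [0.438, -0.174])]
10.4 [0.5422 0.0717 0.2347] [[1.0, -0.0, -0.002], [-0.0, -1.0, -0.001], [-0.002, 0.001, -1.0]]
```

View pics/s5.png

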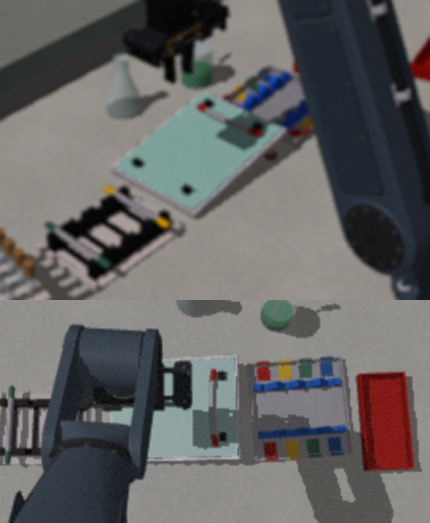

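Emit:
play_rows([
  [[0,40,35,0,0,0],[0,40,35,-0.08,0,0],[0,35,20,-0.077,0,0],[0,0,0,0,0,0],[0,0,0,0,0,0]],
])

```text
time_s: 10.9
position: [0.5422, -0.0403, 0.1518]
tcp_rot: [[1.0, -0.002, -0.002], [-0.003, -0.988, -0.155], [-0.002, 0.155, -0.988]]
force: [-1.1, 0.3, 0.1]
opening: 0.371
grasp_force: 0.0
```

```bash
cat > pl.py <<'E'
from h import *
import sys
a=[float(x) for x in sys.argv[1:]]  # x y z yaw tilt
s=bot.read_state();p=np.array(s["position"]);R=np.array(s["tcp_rot"]);print(s["time_s"],p.round(4),round(s["opening"]*87,1),np.round(s["force"],1))
for i in range(0,len(a),5): print(plan(p,R,a[i:i+3],Rt(a[i+3],a[i+4],Rt(180))))
E
python3 pl.py .541 -.0584 .0698 0 9
```

```text
10.9 [ 0.5422 -0.0403  0.1518] 32.3 [-1.1  0.3  0.1]
(array([-1. ,  5.2, 83.8]), array([-0.0014,  0.0021, -0.0022]))
```

Emit:
play_rows([
  [[-1,5,40,0,0,0],[0,0,35,0,0,0],[0,0,8.5,0,0,0],[0,0,0,0,0,0],[0,0,0,0,0,0]],
])

```text
time_s: 11.4
position: [0.5426, -0.0571, 0.0721]
tcp_rot: [[1.0, -0.0, 0.002], [0.0, -0.988, -0.157], [0.002, 0.157, -0.988]]
force: [0.3, 0.2, -0.3]
opening: 0.37
grasp_force: 0.0
```

Emit:
play_rows([
  [[0,0,0,0,0,0],[0,0,0,0,0,0],[0,0,0,0,0,0],[0,0,0,0,0,0]],
], fingers=-1)

```text
time_s: 11.8
position: [0.5419, -0.0566, 0.0714]
tcp_rot: [[1.0, -0.001, 0.001], [-0.001, -0.988, -0.155], [0.001, 0.155, -0.988]]
force: [0.4, 4.4, 2.9]
opening: 0.129
grasp_force: 30.0
```

Emit:
play_rows([
  [[0,0,-20,0,0,0],[0,0,-45,0,0,0],[0,0,-45,0.08,0,0],[0,0,0,0.077,0,0],[0,0,0,0,0,0]],
])

```text
time_s: 12.3
position: [0.5425, -0.0419, 0.1811]
tcp_rot: [[1.0, -0.002, 0.004], [-0.002, -1.0, -0.001], [0.004, 0.001, -1.0]]
force: [-0.2, -0.4, -1.2]
opening: 0.13
grasp_force: 30.0
```

```bash
python3 look.py red .16; python3 - <<'E'
from h import *
t=bot.capture("top")
m=cv2.inRange(cv2.cvtColor(t["image"],cv2.COLOR_BGR2HSV),(0,110,30),(8,255,255));n,l,st,c=cv2.connectedComponentsWithStats(m)
for i in range(1,n):
    if st[i,4]>300:
        ys,xs=np.nonzero(l==i);P=np.array([atz(t,(x,y),.02)[:2] for x,y in zip(xs,ys)],np.float32);print(st[i],cv2.minAreaRect(P),P.mean(0))
E
python3 pl.py .508 -.408 .16 5 0
```

```text
red S [([412.7, 184.2], 6, [0.311, -0.265]), ([345.7, 189.3], 16, [0.491, -0.06]), ([367.0, 211.3], 7, [0.336, 0.006])]
red T [([344.6, 189.2], 9, [0.611, -0.152]), ([345.4, 195.6], 45, [0.591, -0.154]), ([349.3, 244.6], 66, [0.446, -0.161])]
12.4 [ 0.5404 -0.0405  0.1788] [[1.0, -0.001, -0.002], [-0.001, -1.0, -0.001], [-0.002, 0.001, -1.0]]
[ 404  195   36   62 1740] ((0.5147823691368103, -0.41359612345695496), (0.2015228420495987, 0.10444142669439316), 1.1078366041183472) [ 0.5152181  -0.41396514]
[ 452  242   72   44 1897] ((0.38501498103141785, -0.6208606958389282), (0.0975710079073906, 0.2140621840953827), 12.84453296661377) [ 0.38490763 -0.6216106 ]
12.45 [ 0.5401 -0.04    0.1783] 11.1 [-0.8  1.1 -1.1]
(array([-31.9, 368. ,  18.6]), array([ 0.0003,  0.0036, -0.0876]))
```

Emit:
play_rows([
  [[-3.4,46.7,2,0,0,0],[-3.4,46.7,2,0,0,0],[-3.4,46.7,2,0,0,0],[-3.4,46.7,2,0,0,0],[-3.4,46.7,2,0,0,0]],
])

```text
time_s: 12.95
position: [0.5234, -0.2741, 0.1676]
tcp_rot: [[1.0, 0.001, -0.004], [0.001, -1.0, 0.002], [-0.004, -0.002, -1.0]]
force: [0.8, -0.6, -1.7]
opening: 0.132
grasp_force: 30.0
```

Emit:
play_rows([
  [[-3.4,46.7,2,0,0,0],[-3.4,46.7,2,0,0,0],[-3.4,46.7,2,0,0,0],[0,0,30,0,0,-0.05],[0,0,0,0,0,0]],
])

```text
time_s: 13.45
position: [0.511, -0.4116, 0.1277]
tcp_rot: [[0.999, 0.048, -0.009], [0.048, -0.999, 0.009], [-0.008, -0.009, -1.0]]
force: [-0.6, 1.1, -1.5]
opening: 0.129
grasp_force: 30.0
```

```bash
python3 pl.py .513 -.4135 .032 3 0; python3 - <<'E'
from h import *
s=bot.capture("side");t=bot.capture("top")
a=s["image"][120:240,330:490];b=t["image"][150:300,320:520]
cv2.imwrite("pics/s6.png",np.hstack([cv2.resize(a,(400,300),interpolation=2),cv2.resize(b,(400,300),interpolation=2)]))
E
```

```text
13.45 [ 0.511  -0.4116  0.1277] 11.2 [-0.6  1.1 -1.5]
(array([ 2.7,  2.9, 95.7]), array([-0.0093,  0.0085, -0.0042]))
```

View pics/s6.png

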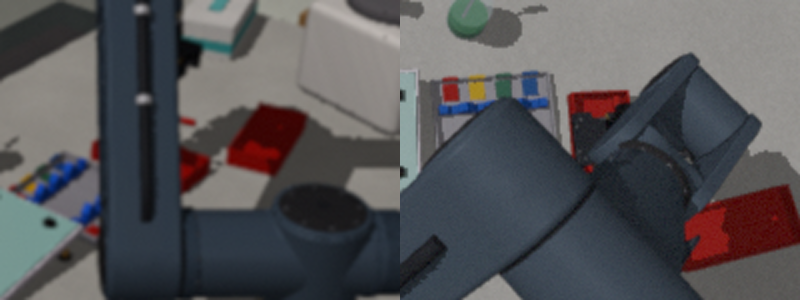

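Emit:
play_rows([
  [[2.5,3,40,-0.009,0.008,0],[0,0,45,0,0,0],[0,0,8,0,0,0],[0,0,0,0,0,0],[0,0,0,0,0,0]],
])

```text
time_s: 14.05
position: [0.5189, -0.4175, 0.0427]
tcp_rot: [[0.999, 0.051, 0.011], [0.051, -0.999, -0.011], [0.01, 0.012, -1.0]]
force: [0.3, -0.6, -1.7]
opening: 0.124
grasp_force: 30.0
```

Emit:
play_rows([
  [[0,0,0,0,0,0],[0,0,0,0,0,0],[0,0,0,0,0,0],[0,0,-20,0,0,0],[0,0,-50,0,0,0]],
], fingers=-0.4)

```text
time_s: 14.55
position: [0.5143, -0.414, 0.1072]
tcp_rot: [[0.999, 0.05, 0.002], [0.05, -0.999, -0.001], [0.002, 0.001, -1.0]]
force: [-0.1, -0.1, -0.1]
opening: 0.298
grasp_force: 0.0
```

Emit:
play_rows([
  [[0,0,-50,0,0,0.05],[0,-47,0,0,0,0],[0,-47,0,0,0,0],[0,-47,0,0,0,0],[0,-47,0,0,0,0]],
], fingers=-0.26)

```text
time_s: 15.05
position: [0.5163, -0.2268, 0.16]
tcp_rot: [[1.0, -0.001, 0.01], [-0.001, -1.0, -0.01], [0.01, 0.01, -1.0]]
force: [0.4, 0.9, 0.3]
opening: 0.37
grasp_force: 0.0
```

Emit:
play_rows([
  [[0,-47,0,0,0,0],[0,-47,0,0,0,0],[0,-47,0,0,0,0],[0,-47,0,0,0,0],[0,-47,0,0,0,0]],
])

```text
time_s: 15.55
position: [0.5166, 0.0085, 0.1578]
tcp_rot: [[1.0, -0.001, 0.01], [-0.001, -1.0, -0.009], [0.01, 0.009, -1.0]]
force: [1.2, -1.2, -0.4]
opening: 0.372
grasp_force: 0.0
```

Emit:
play_rows([
  [[0,-47,0,0,0,0],[0,-47,0,0,0,0],[0,-47,0,0,0,0],[0,0,0,0,0,0]],
])

```text
time_s: 15.95
position: [0.5161, 0.1531, 0.1566]
tcp_rot: [[1.0, 0.007, 0.011], [0.007, -1.0, -0.007], [0.011, 0.007, -1.0]]
force: [0.8, -0.7, 0.6]
opening: 0.37
grasp_force: 0.0
```

```bash
python3 look.py yellow; python3 pl.py .514 .2235 .045 -1 0; python3 - <<'E'
from h import *
t=bot.capture("top")
cv2.imwrite("pics/s7.png",cv2.resize(t["image"][150:300,320:520],(600,450),interpolation=2))
E
```

```text
yellow S [([341.0, 193.2], 20, [0.609, -0.176]), ([372.3, 206.8], 6, [0.441, -0.18]), ([280.2, 238.4], 14, [0.581, 0.222]), ([305.2, 253.4], 27, [0.447, 0.224])]
yellow T [([358.0, 188.5], 14, [0.638, -0.207]), ([358.1, 195.1], 65, [0.616, -0.207]), ([362.8, 243.5], 89, [0.457, -0.216])]
16.05 [0.5164 0.149  0.1563] [[1.0, 0.003, 0.01], [0.003, -1.0, -0.009], [0.01, 0.009, -1.0]]
16.05 [0.5164 0.149  0.1563] 32.1 [ 1.  -0.5 -0.6]
(array([ -3.2, -75.5, 110.6]), array([ 0.0088, -0.0097,  0.0205]))
```

View pics/s7.png

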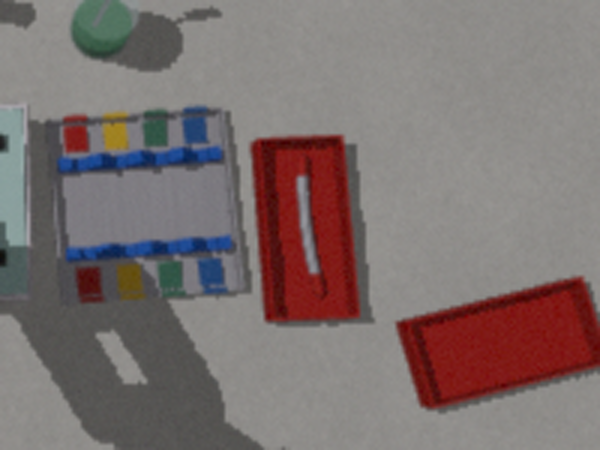

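Emit:
play_rows([
  [[-1.5,-38,0,0.0088,-0.0097,0.02],[-1.5,-38,0,0,0,0],[0,0,40,0,0,0],[0,0,0,0,0,0],[0,0,0,0,0,0]],
])

```text
time_s: 16.6
position: [0.5138, 0.2222, 0.1151]
tcp_rot: [[1.0, -0.022, -0.004], [-0.022, -1.0, -0.001], [-0.004, 0.001, -1.0]]
force: [0.8, -0.1, 1.1]
opening: 0.368
grasp_force: 0.0
```

```bash
python3 pl.py .514 .2235 .045 -1 0
```

```text
16.6 [0.5138 0.2222 0.1151] 32.0 [ 0.8 -0.1  1.1]
(array([ 0.5, -1.4, 70.1]), array([ 0.0007,  0.0039, -0.0048]))
```

Emit:
play_rows([
  [[0.5,-1.5,40,0,0.004,0],[0,0,25,0,0,0],[0,0,5,0,0,0],[0,0,0,0,0,0],[0,0,0,0,0,0]],
])

```text
time_s: 17.1
position: [0.5162, 0.2251, 0.0471]
tcp_rot: [[1.0, -0.021, 0.006], [-0.021, -1.0, 0.001], [0.006, -0.001, -1.0]]
force: [0.5, -0.1, -0.9]
opening: 0.369
grasp_force: 0.0
```

Emit:
play_rows([
  [[0,0,0,0,0,0],[0,0,0,0,0,0],[0,0,0,0,0,0],[0,0,0,0,0,0]],
], fingers=-1)

```text
time_s: 17.5
position: [0.515, 0.2251, 0.046]
tcp_rot: [[1.0, -0.019, 0.004], [-0.019, -1.0, -0.001], [0.004, 0.001, -1.0]]
force: [-0.1, -3.2, 4.2]
opening: 0.125
grasp_force: 30.0
```

Emit:
play_rows([
  [[0,0,-25,0,0,0],[0,0,-50,0,0,0.017],[4.6,45.5,-5.5,0,0,0],[4.6,45.5,-5.5,0,0,0],[4.6,45.5,-5.5,0,0,0]],
])

```text
time_s: 18.0
position: [0.523, 0.0878, 0.1374]
tcp_rot: [[0.999, -0.035, 0.004], [-0.035, -0.999, 0.0], [0.004, -0.001, -1.0]]
force: [0.0, -0.2, -1.0]
opening: 0.125
grasp_force: 30.0
```

Emit:
play_rows([
  [[4.6,45.5,-5.5,0,0,0],[4.6,45.5,-5.5,0,0,0],[4.6,45.5,-5.5,-0.08,0,0],[0,0,0,-0.077,0,0],[0,0,0,0,0,0]],
])

```text
time_s: 18.5
position: [0.5313, -0.0482, 0.153]
tcp_rot: [[0.999, -0.037, -0.004], [-0.037, -0.987, -0.155], [0.002, 0.155, -0.988]]
force: [-0.9, 0.5, -2.1]
opening: 0.126
grasp_force: 30.0
```

```bash
python3 pl.py .542 -.0516 .0698 0 9
```

```text
18.5 [ 0.5313 -0.0482  0.153 ] 10.9 [-0.9  0.5 -2.1]
(array([10.7, -9.9, 82.7]), array([-0.001 ,  0.0043, -0.0372]))
```

Emit:
play_rows([
  [[10.5,-10,35,0,0.004,-0.037],[0,0,35,0,0,0],[0,0,6,0,0,0],[0,0,0,0,0,0],[0,0,0,0,0,0]],
])

```text
time_s: 19.0
position: [0.5431, -0.0505, 0.0777]
tcp_rot: [[1.0, 0.0, 0.002], [0.001, -0.988, -0.156], [0.002, 0.156, -0.988]]
force: [0.2, 0.9, -0.4]
opening: 0.128
grasp_force: 30.0
```

```bash
python3 pl.py .542 -.0516 .0706 0 9
```

```text
19.0 [ 0.5431 -0.0505  0.0777] 11.1 [ 0.2  0.9 -0.4]
(array([-1.2,  0. ,  7.1]), array([-0.0006, -0.0021,  0.0003]))
```

Emit:
play_rows([
  [[-1,0,5,0,-0.002,0],[0,0,0,0,0,0],[0,0,0,0,0,0]],
])

```text
time_s: 19.3
position: [0.542, -0.0516, 0.0725]
tcp_rot: [[1.0, -0.0, 0.0], [-0.0, -0.988, -0.156], [0.0, 0.156, -0.988]]
force: [-0.2, 0.3, -0.9]
opening: 0.126
grasp_force: 30.0
```

Emit:
play_rows([
  [[0,0,1.5,0,0,0],[0,0,0,0,0,0],[0,0,0,0,0,0]],
])

```text
time_s: 19.6
position: [0.5417, -0.0518, 0.0704]
tcp_rot: [[1.0, -0.0, -0.001], [-0.0, -0.988, -0.156], [-0.001, 0.156, -0.988]]
force: [0.5, -0.7, -1.2]
opening: 0.126
grasp_force: 30.0
```

Emit:
play_rows([
  [[0,0,1,0,0,0],[0,0,0,0,0,0],[0,0,0,0,0,0]],
])

```text
time_s: 19.9
position: [0.5418, -0.0519, 0.0702]
tcp_rot: [[1.0, -0.0, -0.001], [-0.0, -0.988, -0.156], [-0.0, 0.156, -0.988]]
force: [-1.5, 0.5, 5.8]
opening: 0.125
grasp_force: 30.0
```

Emit:
play_rows([
  [[0,0,0,0,0,0],[0,0,-25,0,0,0],[0,0,-45,0,0,0],[0,0,-45,0,0,0],[0,0,0,0,0,0]],
], fingers=0.2)

```text
time_s: 20.4
position: [0.5461, -0.034, 0.1888]
tcp_rot: [[1.0, -0.001, 0.012], [0.001, -0.987, -0.158], [0.012, 0.158, -0.987]]
force: [1.1, 0.5, -0.1]
opening: 0.499
grasp_force: 0.0
```

Emit:
play_rows([
  [[0,-20,-30,0.08,0,0],[0,-20,0,0.077,0,0],[0,0,0,0,0,0],[0,0,0,0,0,0],[0,0,0,0,0,0]],
], fingers=-0.26)

```text
time_s: 20.9
position: [0.5412, 0.0099, 0.2069]
tcp_rot: [[1.0, -0.0, -0.003], [-0.0, -1.0, -0.001], [-0.003, 0.001, -1.0]]
force: [-0.6, 0.4, 0.7]
opening: 0.379
grasp_force: 0.0
```

```bash
python3 look.py yellow .034;python3 - <<'E'
import numpy as np,cv2
a=np.load("s.npy")[150:290,230:430];b=np.load("t.npy")[150:290,180:450]
cv2.imwrite("pics/s8.png",np.vstack([cv2.resize(a,(430,300),interpolation=2),cv2.resize(b,(430,223),interpolation=2)]))
E
```

```text
yellow S [([341.0, 193.2], 20, [0.611, -0.178]), ([295.2, 223.3], 12, [0.608, 0.114]), ([319.6, 236.7], 16, [0.475, 0.114])]
yellow T [([358.0, 188.5], 14, [0.638, -0.208]), ([358.1, 195.1], 65, [0.616, -0.207]), ([362.8, 243.5], 94, [0.456, -0.217])]
21.0 [0.5414 0.0101 0.2071] [[1.0, -0.0, -0.003], [-0.0, -1.0, -0.0], [-0.003, 0.0, -1.0]]
```

View pics/s8.png

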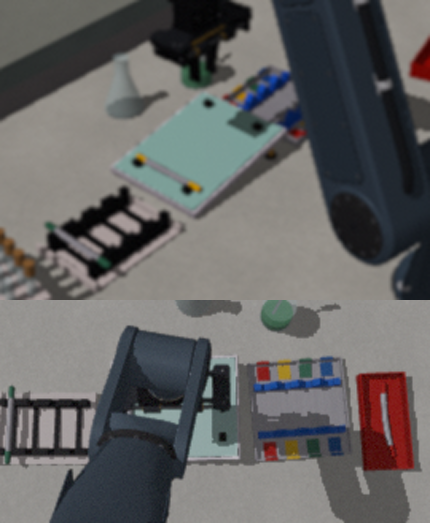

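Emit:
play_rows([
  [[0,-38,30,0,0,0],[0,-38,32,-0.08,0,0],[0,-38,25,-0.077,0,0],[0,0,0,0,0,0],[0,0,0,0,0,0]],
])

```text
time_s: 21.5
position: [0.5409, 0.1236, 0.1166]
tcp_rot: [[1.0, 0.004, -0.003], [0.004, -0.988, -0.157], [-0.004, 0.157, -0.988]]
force: [0.8, -0.6, 0.8]
opening: 0.372
grasp_force: 0.0
```

```bash
python3 pl.py .5415 .1137 .0438 0 9
```

```text
21.5 [0.5409 0.1236 0.1166] 32.4 [ 0.8 -0.6  0.8]
(array([ 0.8, -1.6, 73.5]), array([0.0002, 0.0032, 0.0044]))
```

Emit:
play_rows([
  [[0.8,-1.6,35,0,0.003,0.004],[0,0,30,0,0,0],[0,0,6,0,0,0],[0,0,0,0,0,0],[0,0,0,0,0,0]],
])

```text
time_s: 22.0
position: [0.544, 0.1119, 0.0491]
tcp_rot: [[1.0, -0.006, 0.005], [-0.005, -0.988, -0.156], [0.005, 0.156, -0.988]]
force: [-0.1, -0.6, 0.3]
opening: 0.367
grasp_force: 0.0
```

Emit:
play_rows([
  [[0,0,2,0,0,0],[0,0,0,0,0,0],[0,0,0,0,0,0]],
])

```text
time_s: 22.3
position: [0.5431, 0.1126, 0.0464]
tcp_rot: [[1.0, -0.004, 0.003], [-0.003, -0.988, -0.156], [0.004, 0.156, -0.988]]
force: [-0.1, 0.2, -0.0]
opening: 0.373
grasp_force: 0.0
```

Emit:
play_rows([
  [[0,0,0,0,0,0],[0,0,0,0,0,0],[0,0,0,0,0,0],[0,0,0,0,0,0]],
], fingers=-1)

```text
time_s: 22.7
position: [0.5426, 0.1127, 0.0456]
tcp_rot: [[1.0, -0.004, 0.002], [-0.004, -0.988, -0.156], [0.003, 0.156, -0.988]]
force: [-0.8, 1.6, 0.8]
opening: 0.125
grasp_force: 30.0
```

Emit:
play_rows([
  [[0,0,-20,0,0,0],[0,0,-45,0,0,0],[0,0,-45,0.08,0,0],[0,0,0,0.077,0,0],[0,0,0,0,0,0]],
])

```text
time_s: 23.2
position: [0.5431, 0.1284, 0.1557]
tcp_rot: [[1.0, -0.006, 0.005], [-0.006, -1.0, 0.0], [0.005, -0.0, -1.0]]
force: [0.2, -0.8, -2.0]
opening: 0.127
grasp_force: 30.0
```

```bash
cat > tray.py <<'E'
from h import *
t=bot.capture("top")
H=cv2.cvtColor(t["image"],cv2.COLOR_BGR2HSV)
W={"red":((0,110,40),(8,255,255)),"yellow":((18,110,60),(32,255,255)),"green":((50,70,30),(85,255,255)),"blue":((100,140,40),(125,255,255))}
for k,(lo,hi) in W.items():
    n,l,st,c=cv2.connectedComponentsWithStats(cv2.inRange(H,lo,hi))
    for i in range(1,n):
        if st[i,4]>25 and 335<c[i][0]<520 and c[i][1]>175:
            z=.003 if st[i,4]<150 else .033
            print(k,c[i].round(1),st[i,4],atz(t,c[i],z)[:2].round(4))
E
python3 tray.py; python3 pl.py .5415 -.2166 .15 3 0
```

```text
red [344.8 195.7] 55 [ 0.6208 -0.1658]
red [421.5 226.2] 1654 [ 0.5098 -0.4105]
red [349.3 244.9] 54 [ 0.4546 -0.1758]
red [487.5 264.1] 1883 [ 0.3845 -0.6151]
yellow [358.1 195.1] 65 [ 0.6221 -0.211 ]
yellow [362.8 243.4] 92 [ 0.459  -0.2206]
green [371.3 193.7] 52 [ 0.6264 -0.2558]
green [376.1 241.4] 54 [ 0.4649 -0.2651]
blue [384.6 192.8] 48 [ 0.6285 -0.301 ]
blue [366.4 202.7] 229 [ 0.5905 -0.2338]
blue [369.4 232.5] 212 [ 0.4918 -0.2395]
blue [389.9 240.3] 52 [ 0.4677 -0.3109]
23.25 [0.5419 0.1286 0.1544] 10.9 [-0.7  0.9 -1.1]
(array([  1.5, 345.2,   4.8]), array([ 0.0011, -0.0019, -0.0581]))
```

Emit:
play_rows([
  [[0,43,0,0,0,0],[0,43,0,0,0,0],[0,43,0,0,0,0],[0,43,0,0,0,0],[0,43,0,0,0,0]],
])

```text
time_s: 23.75
position: [0.5401, -0.0861, 0.1524]
tcp_rot: [[1.0, -0.003, -0.002], [-0.003, -1.0, 0.0], [-0.002, -0.0, -1.0]]
force: [0.3, 1.0, -1.0]
opening: 0.131
grasp_force: 30.0
```

Emit:
play_rows([
  [[0,43,0,0,0,0],[0,43,0,0,0,0],[0,43,0,0,0,-0.063],[0,0,40,0,0,0],[0,0,0,0,0,0]],
])

```text
time_s: 24.25
position: [0.5369, -0.2131, 0.1084]
tcp_rot: [[0.998, 0.057, -0.01], [0.057, -0.998, 0.007], [-0.009, -0.007, -1.0]]
force: [-1.1, 1.3, -2.2]
opening: 0.125
grasp_force: 30.0
```

Emit:
play_rows([
  [[0,0,0,0,0,0],[0,0,0,0,0,0]],
])

```text
time_s: 24.45
position: [0.5414, -0.2133, 0.1144]
tcp_rot: [[0.998, 0.061, 0.002], [0.061, -0.998, 0.0], [0.002, -0.0, -1.0]]
force: [-0.6, -0.3, -1.1]
opening: 0.132
grasp_force: 30.0
```

```bash
python3 pl.py .541 -.2153 .033 3.4 0; python3 - <<'E'
from h import *
s=bot.capture("side")
cv2.imwrite("pics/s9.png",cv2.resize(s["image"][160:230,310:410],(700,490),interpolation=2))
E
```

```text
24.45 [ 0.5414 -0.2133  0.1144] 11.5 [-0.6 -0.3 -1.1]
(array([-0.7,  2. , 81.4]), array([-0.0001, -0.002 ,  0.0015]))
```

View pics/s9.png

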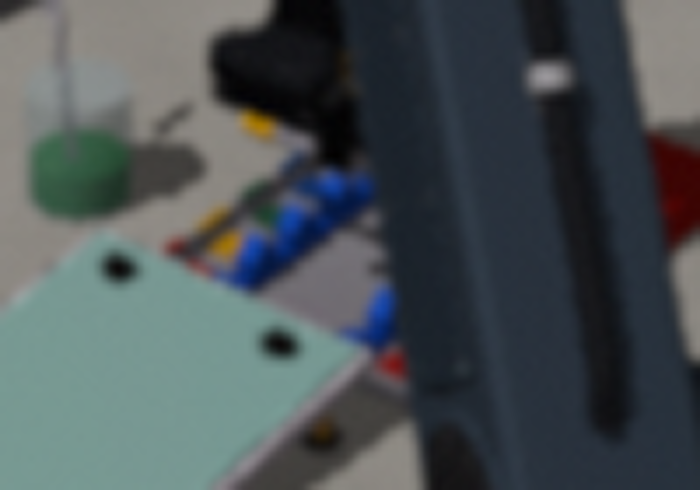

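Emit:
play_rows([
  [[-0.7,2,35,0,0,0],[0,0,20,0,0,0],[0,0,5,0,0,0],[0,0,0,0,0,0],[0,0,0,0,0,0]],
])

```text
time_s: 25.0
position: [0.5419, -0.2166, 0.0556]
tcp_rot: [[0.998, 0.06, 0.005], [0.06, -0.998, -0.001], [0.005, 0.002, -1.0]]
force: [0.3, 0.3, -1.3]
opening: 0.125
grasp_force: 30.0
```

```bash
python3 pl.py .541 -.2153 .033 3.4 0
```

```text
25.0 [ 0.5419 -0.2166  0.0556] 10.9 [ 0.3  0.3 -1.3]
(array([-0.9, -1.4, 22.6]), array([ 0.0016, -0.0048,  0.0007]))
```

Emit:
play_rows([
  [[-1,-1.4,5,0,-0.005,0],[0,0,5,0,0,0],[0,0,0,0,0,0]],
])

```text
time_s: 25.3
position: [0.5395, -0.2148, 0.0439]
tcp_rot: [[0.998, 0.059, -0.003], [0.059, -0.998, 0.0], [-0.003, -0.001, -1.0]]
force: [0.5, -0.3, -1.1]
opening: 0.128
grasp_force: 30.0
```

Emit:
play_rows([
  [[0,0,5,0,0,0],[0,0,4,0,0,0],[0,0,0,0,0,0]],
])

```text
time_s: 25.6
position: [0.5392, -0.2148, 0.0344]
tcp_rot: [[0.998, 0.059, -0.004], [0.059, -0.998, 0.001], [-0.004, -0.001, -1.0]]
force: [-0.9, 0.1, -0.4]
opening: 0.125
grasp_force: 30.0
```

Emit:
play_rows([
  [[0,0,2,0,0,0],[0,0,0,0,0,0],[0,0,0,0,0,0]],
])

```text
time_s: 25.9
position: [0.5397, -0.215, 0.0332]
tcp_rot: [[0.998, 0.059, -0.002], [0.059, -0.998, -0.0], [-0.002, -0.0, -1.0]]
force: [-0.5, -0.4, -1.4]
opening: 0.127
grasp_force: 30.0
```

Emit:
play_rows([
  [[0,0,0,0,0,0],[0,0,0,0,0,0],[0,0,0,0,0,0],[0,0,-20,0,0,0],[0,0,-50,0,0,0]],
], fingers=-0.4)

```text
time_s: 26.4
position: [0.5371, -0.2134, 0.1002]
tcp_rot: [[0.998, 0.059, -0.011], [0.059, -0.998, 0.005], [-0.01, -0.006, -1.0]]
force: [0.8, -0.5, -0.3]
opening: 0.295
grasp_force: 0.0
```

Emit:
play_rows([
  [[0,0,-50,0,0,0.059],[0,0,-50,0,0,0],[0,-47,0,0,0,0],[0,-47,0,0,0,0],[0,-47,0,0,0,0]],
], fingers=-0.26)

```text
time_s: 26.9
position: [0.54, -0.073, 0.2042]
tcp_rot: [[1.0, -0.001, -0.001], [-0.001, -1.0, -0.0], [-0.001, 0.0, -1.0]]
force: [-0.1, -0.6, -1.0]
opening: 0.375
grasp_force: 0.0
```

Emit:
play_rows([
  [[-2,-47,0,0,0,0],[-2,-47,0,0,0,0],[-2,-47,0,0,0,0],[-2,-47,0,0,0,0],[-2,-47,0,0,0,0]],
])

```text
time_s: 27.4
position: [0.5296, 0.1629, 0.2035]
tcp_rot: [[1.0, 0.0, -0.002], [0.0, -1.0, -0.0], [-0.002, 0.0, -1.0]]
force: [0.8, 0.0, -0.5]
opening: 0.369
grasp_force: 0.0
```

Emit:
play_rows([
  [[-2,-47,0,0,0,0],[-2,-47,0,0,0,0],[0,0,0,0,0,0],[0,0,0,0,0,0]],
])

```text
time_s: 27.8
position: [0.5254, 0.256, 0.2032]
tcp_rot: [[1.0, 0.003, -0.002], [0.003, -1.0, -0.001], [-0.002, 0.001, -1.0]]
force: [0.3, -0.7, -0.2]
opening: 0.369
grasp_force: 0.0
```

```bash
python3 look.py yellow,green .036; python3 pl.py .517 .358 .045 -1 -10; python3 - <<'E'
from h import *
s=bot.capture("side");t=bot.capture("top")
for q in ["tube_rack"]:
    m=bot.silhouettes(s,q)[0]["pixels"]; ys,xs=np.nonzero(m); P=np.c_[xs,ys]; print(P[P[:,0].argmax()],P[P[:,1].argmax()],P[P[:,0].argmin()])
    for c in (P[P[:,0].argmax()],P[P[:,1].argmax()]): print([atz(s,c,z).round(3)[:2] for z in (0,.08,.12)])
a=s["image"][220:340,190:350];b=t["image"][160:260,330:450]
cv2.imwrite("pics/s10.png",np.hstack([cv2.resize(a,(420,315),interpolation=2),cv2.resize(b,(378,315),interpolation=2)]))
E
```

```text
yellow S [([341.0, 193.2], 20, [0.609, -0.176]), ([346.8, 192.2], 5, [0.595, -0.198]), ([373.5, 205.5], 44, [0.443, -0.19])]
yellow T [([358.0, 188.5], 14, [0.638, -0.207]), ([358.3, 195.9], 77, [0.613, -0.207]), ([362.9, 242.8], 100, [0.459, -0.217])]
green S [([321.2, 184.5], 101, [0.724, -0.173]), ([378.2, 202.2], 6, [0.443, -0.224]), ([253.2, 255.4], 5, [0.584, 0.357]), ([278.3, 272.4], 26, [0.448, 0.359])]
green T [([354.4, 164.6], 30, [0.72, -0.198]), ([371.5, 193.8], 45, [0.62, -0.251]), ([376.3, 241.1], 46, [0.463, -0.26])]
27.9 [0.5258 0.2541 0.2032] [[1.0, -0.0, -0.003], [-0.0, -1.0, -0.001], [-0.003, 0.001, -1.0]]
27.9 [0.5258 0.2541 0.2032] 32.4 [ 0.6 -0.6 -0.5]
(array([  -8.4, -104. ,  158.1]), array([0.1753, 0.0043, 0.0171]))
[256 299] [237 315] [207 264]
[array([0.44 , 0.474]), array([0.376, 0.52 ]), array([0.344, 0.544])]
[array([0.434, 0.561]), array([0.37 , 0.602]), array([0.338, 0.622])]
```

View pics/s10.png

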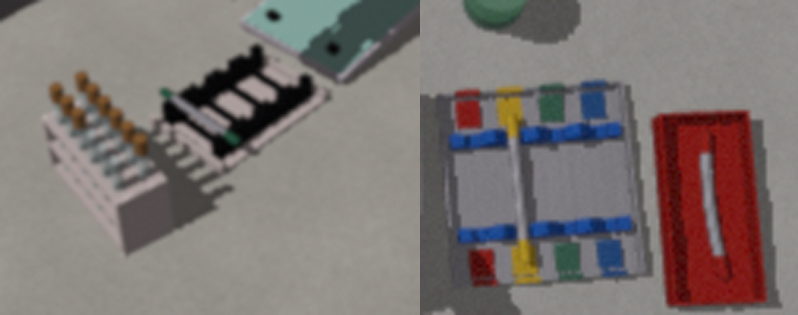

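Emit:
play_rows([
  [[-3,0,0,0.105,0,0.017],[-3,0,0,0.105,0,0],[-3,-45,20,0,0,0],[0,-40,15,0,0,0],[0,0,0,0,0,0]],
])

```text
time_s: 28.55
position: [0.5186, 0.3473, 0.1862]
tcp_rot: [[1.0, -0.017, -0.0], [-0.016, -0.978, 0.21], [-0.004, -0.21, -0.978]]
force: [-0.4, -0.3, -0.4]
opening: 0.371
grasp_force: 0.0
```

Emit:
play_rows([
  [[0,0,0,0,0,0],[0,0,0,0,0,0]],
])

```text
time_s: 28.75
position: [0.5186, 0.3443, 0.1867]
tcp_rot: [[1.0, -0.018, 0.0], [-0.018, -0.978, 0.208], [-0.003, -0.208, -0.978]]
force: [-1.1, -0.4, 0.7]
opening: 0.369
grasp_force: 0.0
```

```bash
python3 pl.py .5168 .356 .0453 -1 -12
```

```text
28.75 [0.5186 0.3443 0.1867] 32.1 [-1.1 -0.4  0.7]
(array([ -1.5,  18. , 140.8]), array([ 0.0001,  0.0034, -0.0009]))
```

Emit:
play_rows([
  [[-1.5,18,20,0,0.003,0],[0,0,40,0,0,0],[0,0,30,0,0,0],[0,0,0,0,0,0],[0,0,0,0,0,0]],
])

```text
time_s: 29.25
position: [0.5171, 0.3459, 0.0952]
tcp_rot: [[1.0, -0.018, 0.003], [-0.018, -0.978, 0.208], [-0.001, -0.208, -0.978]]
force: [-0.4, -0.2, 0.5]
opening: 0.37
grasp_force: 0.0
```

```bash
python3 pl.py .5168 .356 .0453 -1 -12
```

```text
29.25 [0.5171 0.3459 0.0952] 32.2 [-0.4 -0.2  0.5]
(array([-0.5,  0.5, 50.9]), array([-0.0002,  0.0006, -0.0009]))
```

Emit:
play_rows([
  [[-0.5,0.5,30,0,0,0],[0,0,18,0,0,0],[0,0,3,0,0,0],[0,0,0,0,0,0],[0,0,0,0,0,0]],
])

```text
time_s: 29.75
position: [0.5179, 0.357, 0.0469]
tcp_rot: [[1.0, -0.017, 0.006], [-0.018, -0.978, 0.209], [0.003, -0.21, -0.978]]
force: [-0.3, -0.3, 0.5]
opening: 0.371
grasp_force: 0.0
```

Emit:
play_rows([
  [[0,0,0,0,0,0],[0,0,0,0,0,0],[0,0,0,0,0,0],[0,0,0,0,0,0]],
], fingers=-1)

```text
time_s: 30.15
position: [0.5167, 0.3568, 0.0454]
tcp_rot: [[1.0, -0.017, 0.004], [-0.017, -0.978, 0.208], [0.0, -0.209, -0.978]]
force: [-0.0, -0.5, 2.0]
opening: 0.123
grasp_force: 30.0
```

Emit:
play_rows([
  [[0,0,-25,0,0,0],[0,0,-50,0,0,0],[0,0,-30,0,0,0],[0,30,0,-0.105,0,-0.017],[0,40,0,-0.105,0,0]],
])

```text
time_s: 30.65
position: [0.5163, 0.2655, 0.1388]
tcp_rot: [[1.0, 0.001, 0.006], [0.001, -1.0, -0.003], [0.006, 0.003, -1.0]]
force: [-0.7, -0.6, -1.5]
opening: 0.127
grasp_force: 30.0
```

Emit:
play_rows([
  [[3,45,0,0,0,0],[3,45,0,0,0,0],[3,45,0,0,0,0],[3,45,0,0,0,0],[3,45,0,0,0,0]],
])

```text
time_s: 31.15
position: [0.5301, 0.0392, 0.1371]
tcp_rot: [[1.0, -0.0, 0.002], [-0.0, -1.0, 0.0], [0.002, -0.0, -1.0]]
force: [1.1, -0.7, -1.8]
opening: 0.127
grasp_force: 30.0
```

Emit:
play_rows([
  [[3,45,0,0,0,0],[3,45,0,0,0,0],[0,0,0,-0.08,0,0],[0,0,0,-0.077,0,0],[0,0,0,0,0,0]],
])

```text
time_s: 31.65
position: [0.5355, -0.0484, 0.1367]
tcp_rot: [[1.0, 0.0, 0.0], [0.001, -0.988, -0.156], [0.0, 0.156, -0.988]]
force: [-0.1, 1.2, -0.8]
opening: 0.127
grasp_force: 30.0
```

```bash
python3 pl.py .542 -.0516 .078 0 9; python3 look.py green .1
```

```text
31.65 [ 0.5355 -0.0484  0.1367] 11.1 [-0.1  1.2 -0.8]
(array([ 6.5, -6. , 58.5]), array([-0.0006, -0.0002,  0.0005]))
green S [([348.1, 199.3], 10, [0.495, -0.082])]
green T [([353.4, 164.8], 21, [0.702, -0.188]), ([371.5, 193.9], 43, [0.607, -0.241]), ([310.9, 238.2], 19, [0.471, -0.049]), ([376.2, 240.9], 41, [0.46, -0.249])]
31.75 [ 0.5361 -0.0485  0.137 ] [[1.0, 0.001, 0.001], [0.001, -0.988, -0.155], [0.001, 0.155, -0.988]]
```

Emit:
play_rows([
  [[6,-6,30,0,0,0],[0,0,25,0,0,0],[0,0,0,0,0,0],[0,0,0,0,0,0]],
])

```text
time_s: 32.15
position: [0.5424, -0.0518, 0.0819]
tcp_rot: [[1.0, -0.001, 0.001], [-0.0, -0.988, -0.156], [0.001, 0.156, -0.988]]
force: [0.3, -0.8, -1.1]
opening: 0.126
grasp_force: 30.0
```

Emit:
play_rows([
  [[0,0,4,0,0,0],[0,0,0,0,0,0],[0,0,0,0,0,0]],
])

```text
time_s: 32.45
position: [0.543, -0.0525, 0.0789]
tcp_rot: [[1.0, -0.001, 0.004], [-0.0, -0.988, -0.157], [0.004, 0.157, -0.988]]
force: [-0.3, 0.3, -1.3]
opening: 0.126
grasp_force: 30.0
```

```bash
python3 pl.py .542 -.0516 .0698 0 9
```

```text
32.45 [ 0.543  -0.0525  0.0789] 11.0 [-0.3  0.3 -1.3]
(array([-1.1, -2.3,  8.9]), array([ 0.0002, -0.0037, -0.0009]))
```

Emit:
play_rows([
  [[-1,-2,6,0,-0.003,0],[0,0,0,0,0,0],[0,0,0,0,0,0]],
])

```text
time_s: 32.75
position: [0.5414, -0.0513, 0.0717]
tcp_rot: [[1.0, -0.001, -0.001], [-0.001, -0.988, -0.156], [-0.001, 0.156, -0.988]]
force: [-0.4, 0.1, -1.7]
opening: 0.123
grasp_force: 30.0
```

Emit:
play_rows([
  [[0,0,2,0,0,0],[0,0,0,0,0,0],[0,0,0,0,0,0]],
])

```text
time_s: 33.05
position: [0.5416, -0.0518, 0.0698]
tcp_rot: [[1.0, -0.001, -0.001], [-0.001, -0.988, -0.156], [-0.001, 0.156, -0.988]]
force: [0.2, -0.7, -1.5]
opening: 0.127
grasp_force: 30.0
```

Emit:
play_rows([
  [[0,0,1,0,0,0],[0,0,0,0,0,0],[0,0,0,0,0,0]],
])

```text
time_s: 33.35
position: [0.5417, -0.0518, 0.0697]
tcp_rot: [[1.0, -0.001, -0.0], [-0.001, -0.988, -0.157], [-0.0, 0.157, -0.988]]
force: [-1.0, 1.4, 5.9]
opening: 0.124
grasp_force: 30.0
```

Emit:
play_rows([
  [[0,0,0,0,0,0],[0,0,-25,0,0,0],[0,0,-45,0,0,0],[0,0,-45,0,0,0],[0,0,0,0,0,0]],
], fingers=0.2)

```text
time_s: 33.85
position: [0.546, -0.034, 0.1883]
tcp_rot: [[1.0, -0.002, 0.012], [0.0, -0.987, -0.159], [0.013, 0.159, -0.987]]
force: [0.2, -0.6, -0.0]
opening: 0.49
grasp_force: 0.0
```

Emit:
play_rows([
  [[0,-20,-30,0.08,0,0],[0,-20,0,0.077,0,0],[0,0,0,0,0,0],[0,0,0,0,0,0],[0,0,0,0,0,0]],
], fingers=-0.26)

```text
time_s: 34.35
position: [0.5412, 0.01, 0.2064]
tcp_rot: [[1.0, -0.001, -0.003], [-0.001, -1.0, -0.001], [-0.003, 0.001, -1.0]]
force: [0.9, -0.6, -0.5]
opening: 0.372
grasp_force: 0.0
```

```bash
python3 look.py green .034;python3 tray.py; python3 - <<'E'
import numpy as np,cv2
a=np.load("s.npy")[150:290,230:430];b=np.load("t.npy")[150:290,180:450]
cv2.imwrite("pics/s11.png",np.vstack([cv2.resize(a,(430,300),interpolation=2),cv2.resize(b,(430,223),interpolation=2)]))
E
```

```text
green S [([321.3, 185.1], 70, [0.723, -0.172]), ([294.7, 223.0], 7, [0.611, 0.114]), ([319.9, 237.1], 12, [0.473, 0.115])]
green T [([353.6, 164.3], 28, [0.721, -0.196]), ([371.5, 193.7], 44, [0.62, -0.251]), ([376.3, 241.2], 42, [0.463, -0.26])]
34.45 [0.5414 0.0102 0.2066] [[1.0, -0.001, -0.002], [-0.001, -1.0, -0.001], [-0.002, 0.001, -1.0]]
red [344.9 195.6] 51 [ 0.6211 -0.1661]
red [421.6 225.8] 1601 [ 0.5113 -0.4111]
red [349.5 245. ] 64 [ 0.4544 -0.1765]
red [487.7 264. ] 1906 [ 0.3848 -0.616 ]
yellow [358.3 195.9] 77 [ 0.6191 -0.2115]
yellow [362.8 243. ] 101 [ 0.4604 -0.2207]
green [371.2 193.5] 52 [ 0.6268 -0.2556]
green [376.1 241.5] 56 [ 0.4645 -0.2651]
blue [384.6 192.7] 48 [ 0.629  -0.3011]
blue [377.2 201.8] 138 [ 0.5979 -0.2747]
blue [347.9 204. ] 73 [ 0.5919 -0.1753]
blue [380.2 231.6] 123 [ 0.4972 -0.28  ]
blue [351.3 233.8] 75 [ 0.4914 -0.1835]
blue [389.7 240.3] 55 [ 0.4679 -0.3104]
```

View pics/s11.png

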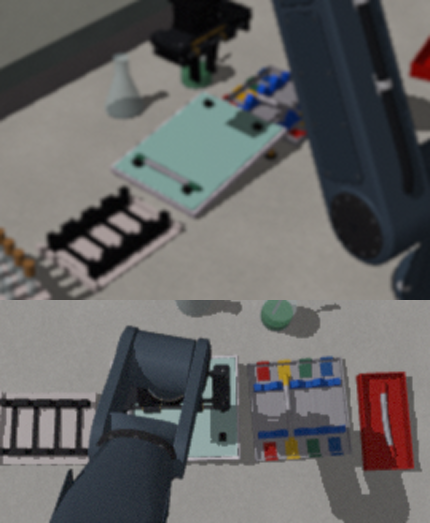

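Emit:
play_rows([
  [[0,-38,30,0,0,0],[0,-38,32,-0.08,0,0],[0,-38,25,-0.077,0,0],[0,0,0,0,0,0],[0,0,0,0,0,0]],
])

```text
time_s: 35.0
position: [0.541, 0.1238, 0.1162]
tcp_rot: [[1.0, 0.003, -0.003], [0.003, -0.988, -0.157], [-0.003, 0.157, -0.988]]
force: [0.5, -1.0, -0.2]
opening: 0.369
grasp_force: 0.0
```

Emit:
play_rows([
  [[0.8,-1.6,35,0,0.003,0.004],[0,0,30,0,0,0],[0,0,6,0,0,0],[0,0,0,0,0,0],[0,0,0,0,0,0]],
])

```text
time_s: 35.5
position: [0.544, 0.112, 0.0486]
tcp_rot: [[1.0, -0.007, 0.005], [-0.006, -0.988, -0.156], [0.006, 0.156, -0.988]]
force: [0.1, 0.6, -0.4]
opening: 0.368
grasp_force: 0.0
```

Emit:
play_rows([
  [[0,0,2.5,0,0,0],[0,0,0,0,0,0],[0,0,0,0,0,0]],
])

```text
time_s: 35.8
position: [0.5431, 0.1125, 0.0454]
tcp_rot: [[1.0, -0.005, 0.004], [-0.004, -0.988, -0.156], [0.004, 0.156, -0.988]]
force: [0.7, 0.7, -0.0]
opening: 0.369
grasp_force: 0.0
```

Emit:
play_rows([
  [[0,0,0,0,0,0],[0,0,0,0,0,0],[0,0,0,0,0,0],[0,0,0,0,0,0]],
], fingers=-1)

```text
time_s: 36.2
position: [0.5427, 0.1126, 0.0446]
tcp_rot: [[1.0, -0.005, 0.002], [-0.004, -0.988, -0.156], [0.003, 0.156, -0.988]]
force: [0.5, 0.8, 0.5]
opening: 0.126
grasp_force: 30.0
```

Emit:
play_rows([
  [[0,0,-20,0,0,0],[0,0,-45,0,0,0],[0,0,-45,0.08,0,0],[0,0,0,0.077,0,0],[0,0,0,0,0,0]],
])

```text
time_s: 36.7
position: [0.5431, 0.1284, 0.1547]
tcp_rot: [[1.0, -0.007, 0.006], [-0.007, -1.0, -0.0], [0.006, 0.0, -1.0]]
force: [-0.8, -0.8, -1.8]
opening: 0.128
grasp_force: 30.0
```

Emit:
play_rows([
  [[0,43,0,0,0,0],[0,43,0,0,0,0],[0,43,0,0,0,0],[0,43,0,0,0,0],[0,43,0,0,0,0]],
])

```text
time_s: 37.2
position: [0.5399, -0.0864, 0.1516]
tcp_rot: [[1.0, -0.004, -0.002], [-0.004, -1.0, -0.0], [-0.002, 0.0, -1.0]]
force: [0.6, 0.3, -1.2]
opening: 0.129
grasp_force: 30.0
```

Emit:
play_rows([
  [[0,43,0,0,0,0],[0,43,0,0,0,0],[0,43,0,0,0,0],[0,43,0,0,0,-0.06],[0,0,30,0,0,0]],
])

```text
time_s: 37.7
position: [0.5438, -0.2655, 0.1252]
tcp_rot: [[0.999, 0.051, 0.011], [0.051, -0.999, -0.01], [0.01, 0.011, -1.0]]
force: [0.8, 0.1, -1.3]
opening: 0.124
grasp_force: 30.0
```

Emit:
play_rows([
  [[0,0,0,0,0,0],[0,0,0,0,0,0],[0,0,0,0,0,0]],
])

```text
time_s: 38.0
position: [0.5407, -0.2561, 0.1233]
tcp_rot: [[0.998, 0.057, 0.002], [0.057, -0.998, 0.0], [0.002, -0.0, -1.0]]
force: [0.5, 0.5, -1.8]
opening: 0.127
grasp_force: 30.0
```

```bash
python3 tray.py; python3 pl.py .5433 -.2602 .032 3.4 0
```

```text
red [344.9 195.5] 55 [ 0.6213 -0.1661]
red [425.4 234.4] 977 [ 0.4828 -0.4217]
red [488.4 263.6] 1777 [ 0.386  -0.6181]
yellow [358.4 194.7] 58 [ 0.6235 -0.2119]
blue [344.3 204.4] 43 [ 0.5908 -0.1634]
38.05 [ 0.5411 -0.2562  0.1238] 11.1 [ 0.4 -0.1 -0.5]
(array([ 1.7,  4. , 91.8]), array([ 0.0006, -0.0028, -0.0021]))
```

Emit:
play_rows([
  [[1.7,4,35,0,0,0],[0,0,28,0,0,0],[0,0,4,0,0,0],[0,0,0,0,0,0],[0,0,0,0,0,0]],
])

```text
time_s: 38.55
position: [0.5441, -0.2615, 0.0579]
tcp_rot: [[0.998, 0.056, 0.005], [0.056, -0.998, -0.002], [0.005, 0.002, -1.0]]
force: [0.5, 1.2, -0.9]
opening: 0.124
grasp_force: 30.0
```

```bash
python3 pl.py .5433 -.2602 .032 3.4 0
```

```text
38.55 [ 0.5441 -0.2615  0.0579] 10.8 [ 0.5  1.2 -0.9]
(array([-0.8, -1.4, 25.9]), array([ 0.0021, -0.0051, -0.0031]))
```

Emit:
play_rows([
  [[-0.8,-1.4,5,0.002,-0.005,-0.003],[0,0,6,0,0,0],[0,0,0,0,0,0]],
])

```text
time_s: 38.85
position: [0.5417, -0.2597, 0.045]
tcp_rot: [[0.998, 0.059, -0.003], [0.059, -0.998, 0.002], [-0.003, -0.002, -1.0]]
force: [-0.0, -0.7, -1.8]
opening: 0.124
grasp_force: 30.0
```

Emit:
play_rows([
  [[0,0,6,0,0,0],[0,0,5,0,0,0],[0,0,0,0,0,0]],
])

```text
time_s: 39.15
position: [0.5414, -0.2596, 0.0333]
tcp_rot: [[0.998, 0.058, -0.004], [0.058, -0.998, 0.003], [-0.004, -0.003, -1.0]]
force: [-0.2, 0.1, -1.6]
opening: 0.131
grasp_force: 30.0
```

Emit:
play_rows([
  [[0,0,2,0,0,0],[0,0,0,0,0,0],[0,0,0,0,0,0]],
])

```text
time_s: 39.45
position: [0.5421, -0.26, 0.0323]
tcp_rot: [[0.998, 0.059, -0.002], [0.059, -0.998, 0.002], [-0.002, -0.002, -1.0]]
force: [-0.0, 0.6, -1.4]
opening: 0.128
grasp_force: 30.0
```

Emit:
play_rows([
  [[0,0,0,0,0,0],[0,0,0,0,0,0],[0,0,0,0,0,0],[0,0,-20,0,0,0],[0,0,-50,0,0,0]],
], fingers=-0.4)

```text
time_s: 39.95
position: [0.5394, -0.2582, 0.0991]
tcp_rot: [[0.998, 0.058, -0.01], [0.058, -0.998, 0.008], [-0.01, -0.008, -1.0]]
force: [0.4, -0.3, -0.0]
opening: 0.294
grasp_force: 0.0
```

Emit:
play_rows([
  [[0,0,-50,0,0,0],[0,0,-50,0,0,0],[0,-47,0,0,0,0],[0,-47,0,0,0,0],[0,-47,0,0,0,0]],
])

```text
time_s: 40.45
position: [0.534, -0.1184, 0.2035]
tcp_rot: [[0.998, 0.057, -0.0], [0.057, -0.998, 0.001], [-0.0, -0.001, -1.0]]
force: [0.4, 0.0, -1.0]
opening: 0.299
grasp_force: 0.0
```

Emit:
play_rows([
  [[0,-47,0,0,0,0],[0,-47,0,0,0,0],[0,-47,0,0,0,0],[0,-47,0,0,0,0],[0,0,0,0,0,0]],
])

```text
time_s: 40.95
position: [0.5215, 0.0735, 0.2031]
tcp_rot: [[0.998, 0.065, -0.003], [0.065, -0.998, 0.003], [-0.003, -0.004, -1.0]]
force: [0.6, -0.7, 0.5]
opening: 0.297
grasp_force: 0.0
```

```bash
python3 look.py green .02; python3 - <<'E'
from h import *
s=bot.capture("side");t=bot.capture("top")
a=s["image"][160:240,320:420];b=t["image"][145:275,330:460]
cv2.imwrite("pics/s12.png",np.hstack([cv2.resize(a,(400,400),interpolation=2),cv2.resize(b,(400,400),interpolation=2)]))
E
```

```text
green S [([324.7, 184.1], 42, [0.732, -0.206])]
green T [([354.2, 164.6], 25, [0.724, -0.2]), ([371.6, 194.7], 52, [0.62, -0.254]), ([376.4, 240.8], 48, [0.466, -0.263])]
41.05 [0.523  0.0693 0.2032] [[0.998, 0.062, -0.001], [0.062, -0.998, 0.001], [-0.001, -0.001, -1.0]]
```

View pics/s12.png

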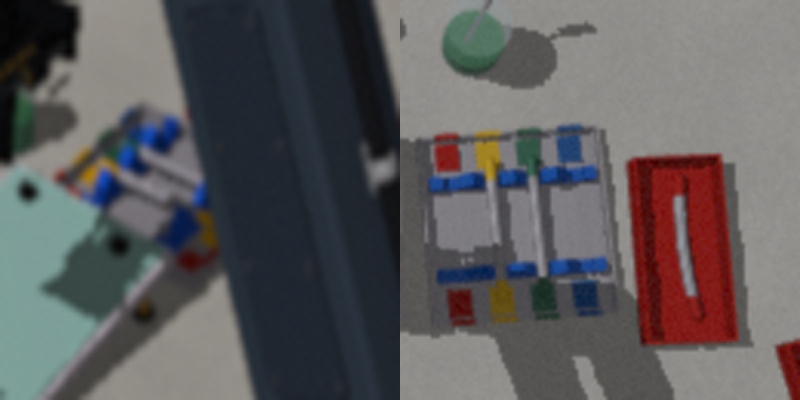

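Emit:
play_rows([
  [[0,-47,0,0,0,0],[0,-47,0,0,0,0],[0,-47,0,0,0,0],[0,-47,0,0,0,0],[0,0,0,0,0,0]],
])

```text
time_s: 41.65
position: [0.5126, 0.2593, 0.2033]
tcp_rot: [[0.998, 0.062, -0.001], [0.062, -0.998, 0.004], [-0.0, -0.004, -1.0]]
force: [-0.7, -0.6, 0.2]
opening: 0.298
grasp_force: 0.0
```

```bash
python3 look.py yellow,green .02; python3 - <<'E'
from h import *
s=bot.capture("side");t=bot.capture("top")
a=s["image"][160:240,320:420];b=t["image"][175:265,335:445]
f=lambda i:np.clip(255*(i/255.)**.6,0,255).astype(np.uint8)
cv2.imwrite("pics/s13.png",f(np.hstack([cv2.resize(a,(350,420),interpolation=2),cv2.resize(b,(450,420),interpolation=2)])))
E
```

```text
yellow S [([341.0, 193.2], 20, [0.625, -0.195]), ([346.8, 192.2], 5, [0.611, -0.218]), ([373.4, 205.5], 45, [0.457, -0.21])]
yellow T [([358.0, 188.5], 14, [0.641, -0.209]), ([358.2, 195.9], 77, [0.616, -0.209]), ([362.8, 242.8], 101, [0.46, -0.219])]
green S [([321.3, 184.6], 103, [0.741, -0.192]), ([378.0, 200.6], 21, [0.465, -0.254])]
green T [([354.5, 164.6], 29, [0.724, -0.2]), ([371.6, 194.6], 53, [0.62, -0.254]), ([376.3, 240.4], 48, [0.467, -0.263])]
41.75 [0.5126 0.2553 0.203 ] [[0.998, 0.059, -0.002], [0.059, -0.998, 0.001], [-0.002, -0.001, -1.0]]
```

View pics/s13.png

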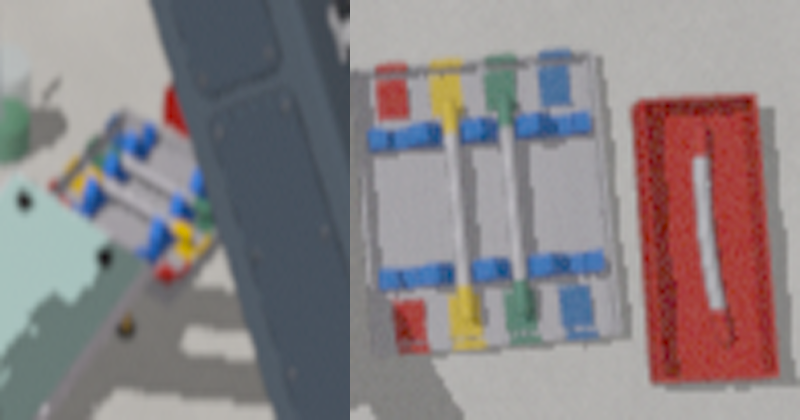

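The yellow and green bars lie in their own grooves (right crop, about (458,200) and (513,190)). The bent red bar lies in the near bin at about (710,235), and both tray and bin stand flat.

```bash
python3 -c "
from rig import bot
print(bot.hand_in())"
```

```text
the job is handed in; nothing more can be done
None
```

I handed the job in: the red bar stayed up (bent) and is in the nearer reject bin, the yellow and green bars rolled down (straight) and lie in their own tray grooves, and there was no blue bar. The hand-in call returned no verdict, so the result rests on my last camera pictures.

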